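Let down a raised inclined plane on its ratchet winch after the lesson

ROBOT

A 6-joint arm with a two-finger parallel gripper is mounted at the origin on the work surface. World frame = base frame: x ahead of the robot, y to its left, z up, the work surface at z = 0. Lengths are in m, angles in rad, forces in N, time in s.
With the tool pointing down it reaches from about 0.3 to 0.875 m from the base axis. Payload 6.4 kg.
Tool frame: the origin (TCP) lies midway between the tips of the shut fingers; the grasp point (between the pads) lies 19 mm behind it; x points along the fingers, y is the direction in which the jaws open and shut, and the axes are right-handed (so a half turn about x gives the same grasp; the last joint's range is limited). The gripper opens to 85 mm and grips with 20 to 120 N. Pads are 22 mm wide; open, the fingers measure 114 mm over their backs; the gripper's body (76 mm by 85 mm) begins 54 mm behind the grasp point. The pads swing forward as they close: fully open they stand 13 mm farther back than shut.
Start: joints at [-1.461, 0.181, 1.607, -0, 1.354, -0.206], TCP at [0.179, -0.547, 0.231] pointing down, gripper open.
Joint ranges: [-2.99, 2.99], [-0.89, 2.07], [0.3, 2.58], [-1.14, 4.28], [0, 2.63], [-3.12, 3.12]. Speed limits (rad/s): [2.57, 2.57, 3.01, 3.14, 3.14, 3.14].

INTERFACE

Orientations are given as a unit quaternion [w, x, y, z].
In Python, from bench import ctrl gives the robot as it stands.
- The arm moves only by the tool servo_tool, never from a script. Its argument "targets" is a list of rows, each a list of 7 numbers: the turn, a rotation vector about the tool's x, y, z in rad, then the shift along the tool's x, y, z in mm, then the opening, from -1 (shut) to 1 (fully open). A call has exactly 8 rows; each row is the pose to reach, as a shift and turn from the pose measured when the call began, along the tool's axes at that moment; what a row does not reach only later rows make up. A row lasts 1/8 s, in which the tool goes at most 62.5 mm and 10.7 degrees, less where a joint would pass 70% of its speed; a pose out of reach is approached as far as the arm can. A call with a gripper value outside its range is refused whole. The fingers move at their own pace and stop on an object; the grip force is fixed at half the most. Time passes only in rows, so rows that repeat a pose let the fingers close, or fill a call up. It gives the time, the measured TCP pose, the force and the opening at its end, in the units of the state.
- ctrl.get_obs(): the state, without advancing time (a new reading comes with each control period).
- ctrl.camera(name): name is "side" or "top"; returns a dict with "pixels" (384x512x3 uint8, blue, green, red), "intrinsics" (3x3 intrinsics, pixels), "R" (3x3) and "t" (3): a world point X has camera coordinates R X + t. Camera axes: x right, y down, z forward; pixel columns grow to the right and rows downward; lengths in m; the calibration is good to about 2 mm. A picture is of the moment at which its call begins. There is no depth.
- ctrl.hand_in(): hands the job in, once; it reports no verdict.
The state is a dict: "time_s": time; "q": joint angles; "dq": joint speeds; "joint_efforts": joint torques, N m; "eef_pos": TCP position; "eef_rot": TCP orientation; "wrist_force": force on the tool from outside, world axes, zero at the start; "torque": the same for the moment, N m; "opening": opening from 0.0 (shut) to 1.0 (fully open).
Only numpy, scipy, OpenCV 4.12 (cv2) and the standard library are available. Lean on these libraries where they do the work, as an engineer would, in place of code of your own. Each camera call takes 0.05 s, during which the arm holds its last target.

TASK

The lesson is over: first take the brass roller off the raised inclined plane and set it down, without dropping it, in its little lined wooden box so that it cannot roll away. Then throw the winch's pawl lever down to its off position, take the crank, wind up a little until the sprung pawl jumps off the ratchet wheel, and ease the plane gently all the way down onto its rest with the crank - never let it fall, and do not carry it by hand. Leave the pawl off, let go of everything, and do not disturb the other things on the desk.

Things in the scene. Friction and masses are not known exactly. Their poses are not given: they have to be found in the camera images.
- incline: Inclined-plane apparatus, fixed to the desk; its frame is level. Origin: desk level, middle of the base. x away from the robot at yaw 0, y along the plane, z up. Base 112 x 490 mm. Plane's hinge line (along x) at y -230, z 150. Winch shaft (along x) at y -86, z 95, under the plane. Ratchet wheel (84 mm across), pawl, lever and crank are on the -x side, outside the plane's edge (x -62).
- plane (a joint): Angle of the plane in rad: 0 level, down on its rest; about 0.33 at the start; 0.42 upper stop. Beech board 465 long, 124 wide over its metal edges, 12 thick, centred on the hinge line; top face 6 mm above the hinge axis. It rises toward +y and overhangs the winch. About 1 kg; gears to the winch shaft, which turns 6.92 rad per rad of plane.
- grip_mid (a point): Middle of the crank's black grip: revolving sleeve 22 mm thick, 76 long, along incline's x at x -146, on a 70 mm crank arm about the shaft (y -86, z 95). Starts on the -y side, 30 to 50 mm above shaft height. Turning it down there winds up: 0.05 to 0.4 rad of free play, then the load (3 to 7 N). Over the top to +y lowers; plane home at 27 degrees above level on the +y side, then it goes slack.
- lever (a joint): Pawl lever in rad: 0 on (pawl sprung into the wheel), 0.73 fully down = off (stop), over 0.5 counts as off. It stays where it is left; about 3 N down on its pad moves it. Turns about a pin along x at incline y -40, z 50. Thrown off, it only springs the pawl outward: the load still traps the pawl in the wheel until the crank lifts the plane a little (0.05 rad of crank); then the pawl jumps clear.
- lever_pad (a point): Middle of the pawl lever's steel thumb pad, 62 mm from the pin toward +y: 24 mm along x (incline x -93 to -69, just outside the plane's edge and about 150 mm below it, so come in tilted from the -x side), 22 mm along the lever, 5 thick. 30 degrees above level when on (z 81), 12 degrees below level when off (z 37): press down on it.
- roller_center (a point): Centre of the brass roller: plain cylinder 30 mm across, 44 long, about 0.24 kg, lying across the plane (axis along incline's x) near its foot against a stop block 34 mm wide and 12 high. It rolls freely.
- roller_box: Open wooden box for the roller, loose, 0.4 kg, 124 x 64 x 24 mm outside (long side along its x), walls and floor 5 mm, grey lining. Origin: middle of its underside. A roller lying in it has its centre at z 20.
- duster: Board duster, wooden back with grey felt, 112 x 57 x 34 mm. Bystander. Origin: middle of its underside.
- stick_a: Notched wooden puzzle piece, 22 mm thick, 75 long, by the apparatus. Bystander. Origin: middle of its underside.
- stick_b: Another such puzzle piece, left of the apparatus. Bystander. Origin: middle of its underside.
- wood_disc: Dark wooden disc, 64 mm across, 11 high, behind the apparatus. Bystander. Origin: middle of its underside.
- slot_weight: Dark steel weight with a neck, 38 mm across, 34 high. Bystander. Origin: middle of its underside.
- mug: White mug, 80 mm across, 92 high. Bystander. Origin: middle of its underside.
- pencil_pot: Grey pot 72 mm across, 95 high, with pencils to 155 mm. Bystander. Origin: middle of its underside.
Things that resemble listed ones, but are neither listed nor needed, are in the scene too. There is more than one size of the part that bears roller_center; the job needs the smaller. What is shaped like the roller_box but green is not meant.

How it is judged:
On the way, in this order (a step that is already met when the one before it is completed fails the run):
1. the roller lies in its box, let go (x of roller_center in the frame of roller_box between -0.045 and 0.045 m and y of roller_center in the frame of roller_box between -0.021 and 0.021 m and z of roller_center in the frame of roller_box between 0.01 and 0.027 m and angle between roller_box's own z axis and vertical below 0.1 rad and contact force between the fingers and roller below 0.1 N and linear speed of roller below 0.05 m/s and value of joint plane above 0.3 rad), for 0.2 s.
2. the pawl lever is thrown down to off while the plane is still up (value of joint lever above 0.5 rad and value of joint plane above 0.3 rad), for 0.2 s.
3. the plane is eased all the way down onto its rest (value of joint plane below 0.02 rad), for 0.2 s.
At the end, for the whole second after the job is handed in: The plane is down on its rest (within 0.02 rad), the pawl lever is off (over 0.5 rad), and the roller lies at rest on the floor of its upright box, between its walls (value of joint plane below 0.02 rad and value of joint lever above 0.5 rad and linear speed of roller below 0.03 m/s and x of roller_center in the frame of roller_box between -0.045 and 0.045 m and y of roller_center in the frame of roller_box between -0.021 and 0.021 m and z of roller_center in the frame of roller_box between 0.01 and 0.027 m and angle between roller_box's own z axis and vertical below 0.1 rad); the robot touches nothing.
It fails at once if the plane was let fall (faster than 0.6 rad/s downward) (velocity of joint plane below -0.6 rad/s).
It fails at once if the plane was held or pushed by hand while it came down (value of joint plane between 0.03 and 0.3 rad and contact force between any of the fingers, the arm and plane above 1.5 N).
It fails at once if the roller was dropped or rolled off (faster than 0.6 m/s out of the hand) (linear speed of roller above 0.6 m/s and contact force between the fingers and roller below 0.1 N).
It fails at once if another thing on the desk was moved more than 30 mm (distance of any of duster, stick_a, stick_b, wood_disc, slot_weight, mug, pencil_pot from where it was at the start of the episode above 0.03 m).
It also fails if it takes over 72 s, if anything falls off the work surface, if the arm or the gripper's body presses on something with over 40 N, if the wrist force passes 120 N, or if a joint passes its speed limit or range.

## Working session

There is one attempt and no reset: what is moved stays moved. The work goes in short steps, Python scripts to look and compute and a tool call to move; the robot and the scene stay as the last step left them, time stands still between calls to the robot, and variables do not carry over. Pictures are saved under pics/ and viewed, and the job is handed in when it is done.

Besides the shell and the picture viewer there is one more tool, called after "Call:" as a command line: name --pt "numbers of a row" for each row, then --argument value for the rest. servo_tool: Moves the arm, as the interface text tells. Its arguments: {"type":"object","properties":{"targets":{"type":"array","items":{"type":"array","items":{"type":"number"}}}},"required":["targets"]}

```bash
ls; mkdir -p pics
python3 - <<'E'
from bench import ctrl
import cv2, numpy as np
o=ctrl.get_obs(); print(o)
for n in("side","top"):
    c=ctrl.camera(n); cv2.imwrite(f"pics/{n}0.png",c["pixels"]); cv2.imwrite(f"pics/{n}0b.png",cv2.resize(c["pixels"],(800,600),interpolation=cv2.INTER_CUBIC))
    print(n,c["intrinsics"],c["R"],c["t"], -c["R"].T@c["t"])
    np.savez(f"{n}.npz",K=c["intrinsics"],R=c["R"],t=c["t"])
E
```

```text
pics
{'time_s': 0.0, 'q': array([-1.46130105e+00,  1.81530379e-01,  1.60797953e+00, -1.33072888e-05,
        1.35377495e+00, -2.06327460e-01]), 'dq': array([ 5.18152678e-05,  2.28145463e-03, -2.59371963e-04, -2.06119001e-04,
        4.36758590e-04,  3.73179153e-06]), 'joint_efforts': array([ 9.41321123e-04, -4.44866502e+01, -3.51334226e+01, -2.53425887e-04,
        8.83753470e-03, -2.80644150e-05]), 'eef_pos': array([ 0.17853259, -0.54602327,  0.23040389]), 'eef_rot': array([ 0.11059988,  0.69833284,  0.11179549, -0.6982841 ]), 'wrist_force': array([-0.57817094,  0.3062744 ,  0.12934765]), 'torque': array([-0.00360084, -0.02300084,  0.01822153]), 'opening': 1.0006049453844519}
side [[461.44189335   0.         257.20630988]
 [  0.         461.44189335 194.37576654]
 [  0.           0.           1.        ]] [[ 0.29993155 -0.95381418 -0.01672033]
 [-0.65380915 -0.19276694 -0.7316929 ]
 [ 0.69467594  0.23038969 -0.68142933]] [-0.16505585  0.45116091  1.19896667] [-0.48841471 -0.34669326  1.1443625 ]
top [[423.50932281   0.         254.56393021]
 [  0.         423.50932281 189.38554858]
 [  0.           0.           1.        ]] [[-0.02456824 -0.99968998 -0.00404185]
 [-0.99460538  0.02485046 -0.10071041]
 [ 0.10077963  0.00154577 -0.99490757]] [0.00332868 0.53642841 1.1899384 ] [ 0.41369481 -0.01184222  1.2379161 ]
```

View pics/side0b.png

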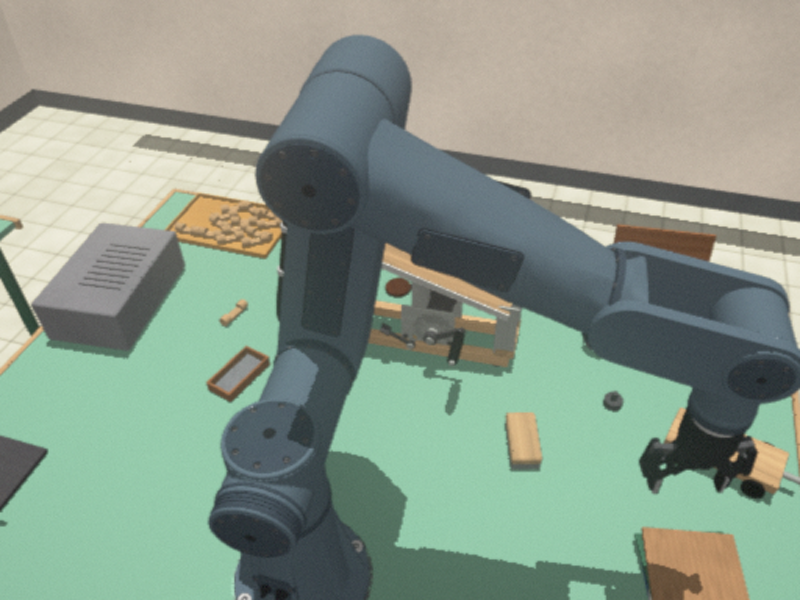

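View pics/top0b.png

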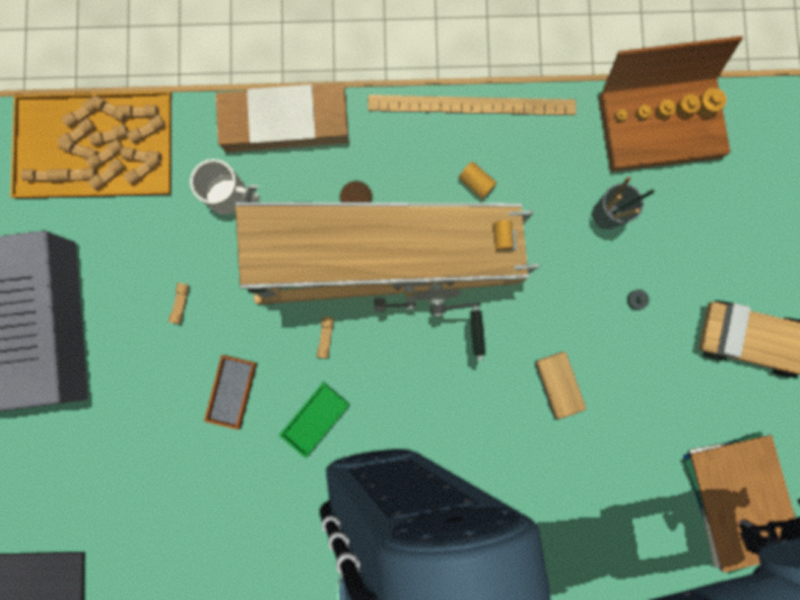

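The top view shows the apparatus (yaw about 0), the roller at (504,235), the grey-lined box at (232,392), the grip at (477,333) and the pad at (380,305). The arm blocks the side view of most of this. I'll zoom in.

Run:
```python
import cv2
a=cv2.imread("pics/top0.png")
cv2.imwrite("pics/t_crop1.png",cv2.resize(a[110:240,145:355],None,fx=3.8,fy=3.8,interpolation=cv2.INTER_CUBIC))
cv2.imwrite("pics/t_crop2.png",cv2.resize(a[170:300,100:250],None,fx=4,fy=4,interpolation=cv2.INTER_CUBIC))
b=cv2.imread("pics/side0.png")
cv2.imwrite("pics/s_crop1.png",cv2.resize(b[150:310,130:410],None,fx=2.8,fy=2.8,interpolation=cv2.INTER_CUBIC))
```

```text
(no output)
```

View pics/t_crop1.png

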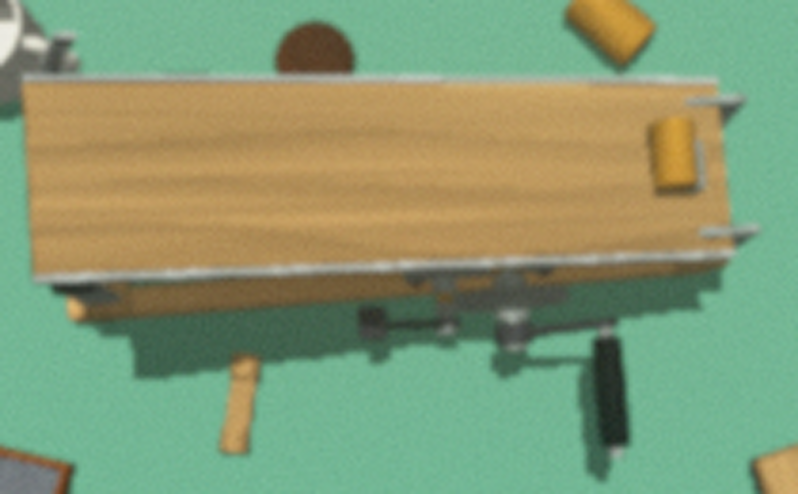

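View pics/s_crop1.png

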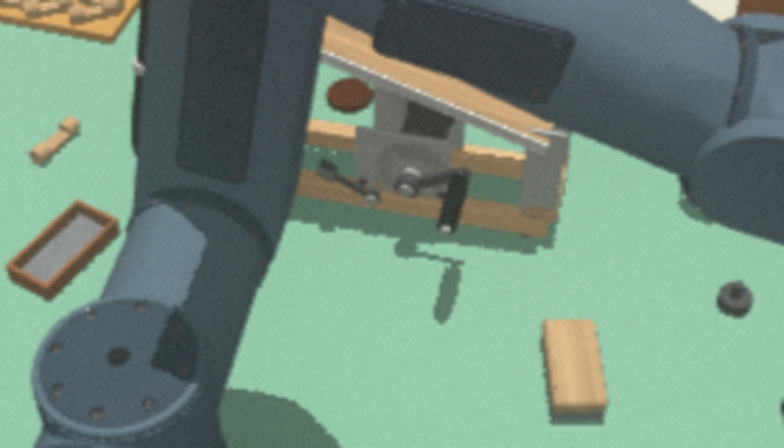

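```bash
cat > h.py <<'E'
import numpy as np, cv2
C={n:np.load(f"{n}.npz") for n in("side","top")}
def ray(n,u,v):
    c=C[n]; d=c["R"].T@np.linalg.inv(c["K"])@np.array([u,v,1.]); o=-c["R"].T@c["t"]; return o,d/np.linalg.norm(d)
def onz(n,u,v,z):
    o,d=ray(n,u,v); return o+d*(z-o[2])/d[2]
def tri(pt,ps):
    o1,d1=ray("top",*pt); o2,d2=ray("side",*ps)
    A=np.c_[d1,-d2]; s=np.linalg.lstsq(A,o2-o1,rcond=None)[0]
    a=o1+d1*s[0]; b=o2+d2*s[1]; return (a+b)/2,np.linalg.norm(a-b)
def proj(n,X):
    c=C[n]; p=c["K"]@(c["R"]@np.array(X)+c["t"]); return p[:2]/p[2]
tc=lambda u,v:((u+.5)/3.8-.5+145,(v+.5)/3.8-.5+110)
sc=lambda u,v:((u+.5)/2.8-.5+130,(v+.5)/2.8-.5+150)
E
python3 - <<'E'
from h import *
np.set_printoptions(precision=4,suppress=True)
P={"hub":((513,328),(408,183)),"gout":((614,447),(446,229)),"gin":((605,332),(463,176)),"pad":((372,322),(328,168)),"pin":((449,323),(372,196)),"stick_corner":((733,257),(553,143))}
for k,(a,b) in P.items(): print(k,*tri(tc(*a),sc(*b)))
E
```

```text
hub [ 0.5098 -0.0765  0.0912] 0.002498357396678231
gout [ 0.4232 -0.1421  0.1249] 0.0013953148232305167
gin [ 0.503  -0.1396  0.1269] 0.0007765297826567265
pad [0.518  0.0237 0.079 ] 0.0007471065402464933
pin [ 0.5182 -0.0312  0.0482] 0.0034976017177886214
stick_corner [ 0.5499 -0.2264  0.1574] 0.0047942043951646925
```

View pics/t_crop2.png

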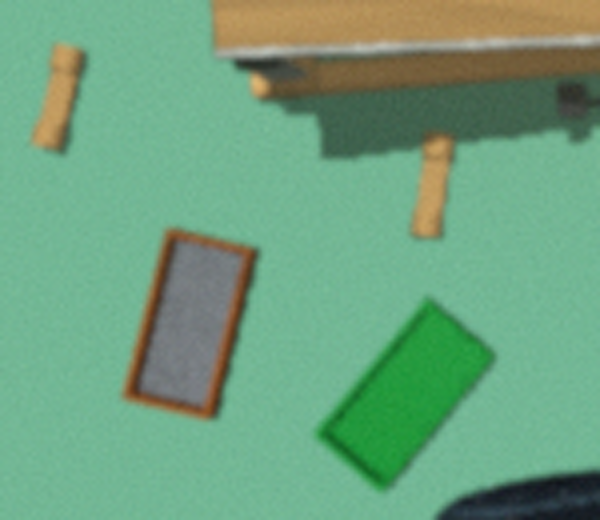

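```bash
cat >> h.py <<'E'
t2=lambda u,v:((u+.5)/4-.5+100,(v+.5)/4-.5+170)
E
python3 - <<'E'
from h import *
np.set_printoptions(precision=4,suppress=True)
s=np.sin(.33);c=np.cos(.33)
def zt(L): return .15+L*s+.006*c
for nm,px,L in [("footnear",(733,257),0),("headnear",(36,279),.465),("footfar",(718,82),0),("headfar",(24,80),.465)]:
    print(nm,onz("top",*tc(*px),zt(L)))
print("roller",onz("top",*tc(673,153),.181))
for p in [(649,117),(694,117),(657,191),(697,188)]: print(onz("top",*tc(*p),.183))
b=[onz("top",*t2(*p),.024) for p in [(172,230),(257,248),(212,416),(126,398)]]
b=np.array(b); print(b, b.mean(0))
for i in range(4): print(np.linalg.norm(b[i]-b[(i+1)%4]))
l=(b[0]+b[1]-b[2]-b[3]);print("long yaw",np.arctan2(l[1],l[0]))
# roller mask
im=cv2.imread("pics/top0.png"); hsv=cv2.cvtColor(im,cv2.COLOR_BGR2HSV)
for p in [(673,153),(610,25),(400,150)]:
    u,v=tc(*p); print(hsv[int(round(v)),int(round(u))])
m=cv2.inRange(hsv,(14,170,90),(25,255,255))
n,lab,st,ce=cv2.connectedComponentsWithStats(m)
for i in range(1,n):
    if st[i,4]>60:print(st[i],ce[i])
    if st[i,4]>60: print(cv2.minAreaRect(np.argwhere(lab==i)[:,::-1].astype(np.float32)))
E
```

```text
footnear [ 0.5493 -0.2244  0.1557]
headnear [0.5277 0.2118 0.3064]
footfar [ 0.6703 -0.2195  0.1557]
headfar [0.6463 0.2189 0.3064]
roller [ 0.6169 -0.1826  0.181 ]
[ 0.6413 -0.1673  0.183 ]
[ 0.6405 -0.1972  0.183 ]
[ 0.5913 -0.1706  0.183 ]
[ 0.5926 -0.1972  0.183 ]
[[0.4363 0.3126 0.024 ]
 [0.422  0.2518 0.024 ]
 [0.3046 0.284  0.024 ]
 [0.3186 0.3449 0.024 ]] [0.3704 0.2983 0.024 ]
0.062394526623794376
0.12171548701139702
0.06248536648708671
0.12201704045712769
long yaw -0.26783655155720015
[ 20 188 203]
[ 20 176 190]
[ 18 127 190]
[ 388   52   77   53 2081] [426.7588  77.9356]
((426.8475341796875, 77.62804412841797), (49.58375930786133, 75.31430053710938), 83.6598129272461)
[   8   59  101   67 3800] [52.7734 92.9639]
((58.0, 92.0), (66.0, 100.0), 90.0)
[ 56  70  40  15 298] [72.5101 77.698 ]
((75.5, 77.0), (39.0, 14.0), 0.0)
[49 87 20 10 78] [58.2564 92.1282]
((58.650001525878906, 91.55000305175781), (18.65743637084961, 6.324555397033691), 18.43494987487793)
[297 106  19  18 174] [305.8908 114.4138]
((305.5000305175781, 114.5), (18.384775161743164, 9.899494171142578), 45.0)
[317 141  10  18 149] [321.8255 149.6779]
((321.5, 149.5), (17.0, 9.0), 90.0)
```

```bash
cat >> h.py <<'E'
from scipy.spatial.transform import Rotation as Ro
np.set_printoptions(precision=4,suppress=True)
def RW(xa,ya):
    xa=np.array(xa,float);xa/=np.linalg.norm(xa);ya=np.array(ya,float);ya-=xa*(ya@xa);ya/=np.linalg.norm(ya)
    return np.c_[xa,ya,np.cross(xa,ya)]
def cur():
    from bench import ctrl
    o=ctrl.get_obs(); q=np.array(o["eef_rot"]); return o,np.array(o["eef_pos"]),Ro.from_quat(q[[1,2,3,0]]).as_matrix()
def rel(p,R,P,M=None):
    rv=Ro.from_matrix(R.T@M).as_rotvec() if M is not None else np.zeros(3)
    return np.r_[rv.round(3),(1000*R.T@(np.array(P)-p)).round(1)]
def best(R,xa,ya):
    A=RW(xa,ya);B=RW(xa,-np.array(ya))
    f=lambda M:Ro.from_matrix(R.T@M).magnitude()
    return A if f(A)<f(B) else B
O=np.array([.600,.014,0]);YAW=.048
IX=np.array([np.cos(YAW),np.sin(YAW),0]);IY=np.array([-np.sin(YAW),np.cos(YAW),0])
def inc(x,y,z): return O+IX*x+IY*y+np.array([0,0,z])
def st():
    o,p,R=cur(); print("t",o["time_s"],"p",p,"\nR cols",R.round(3).tolist(),"F",o["wrist_force"],"T",o["torque"],"op",o["opening"],"q",o["q"])
    return o,p,R
E
python3 - <<'E'
from h import *
o,p,R=st()
M=best(R,[0,0,-1],IX); print(M)
print(rel(p,R,[.617,-.180,.30],M),rel(p,R,[.45,-.35,.30],M))
for nm,px,z in [("ear far",(690,102),.165),("ear near",(702,234),.165),("eartip",(755,230),.16)]: print(nm,onz("top",*tc(*px),z))
print("stick_a", onz("top",*tc(240,405),.02), "pencil", onz("top",618/1.5625,207/1.5625,.1))
E
```

```text
t 0.1 p [ 0.1785 -0.5461  0.2304] 
R cols [[-0.0, 0.311, -0.951], [0.002, -0.951, -0.311], [-1.0, -0.002, -0.0]] F [-0.0788  0.3031 -0.7253] T [-0.0234 -0.055   0.0353] op 0.9998225923072566 q [-1.4613  0.1815  1.6079  0.      1.3538 -0.2063]
[[ 0.      0.9988  0.048 ]
 [ 0.      0.048  -0.9988]
 [-1.      0.      0.    ]]
[  -1.303   -0.001    0.001  -69.    -211.9   -530.5  ] [  -1.303   -0.001    0.001  -69.3   -102.2   -319.   ]
ear far [ 0.6548 -0.1981  0.165 ]
ear near [ 0.5643 -0.2024  0.165 ]
eartip [ 0.5668 -0.2392  0.16  ]
stick_a [0.463  0.1263 0.02  ] pencil [ 0.6757 -0.3992  0.1   ]
```

Call:
servo_tool --pt "-0.16 0 0 -40 -20 -50 0.4" --pt "-0.33 0 0 -69 -48 -115 0.4" --pt "-0.5 0 0 -69 -72 -175 0.4" --pt "-0.67 0 0 -69 -96 -235 0.4" --pt "-0.84 0 0 -69 -120 -295 0.4" --pt "-1.0 0 0 -69 -143 -355 0.4" --pt "-1.16 0 0 -69 -167 -415 0.4" --pt "-1.303 0 0 -69 -190 -475 0.4"

```text
time_s: 1.1
eef_pos: [0.5498, -0.2347, 0.2996]
eef_rot: [0.513, 0.487, 0.514, -0.486]
wrist_force: [1.2, -1.9, -0.2]
opening: 0.703
```

Run:
```python
from h import *
from bench import ctrl
o,p,R=st()
M=best(R,[0,0,-1],IX)
for P in ([.617,-.178,.28],[.617,-.178,.20],[.617,-.178,.176]): print(rel(p,R,P,M))
c=ctrl.camera("side")["pixels"]; cv2.imwrite("pics/side1.png",cv2.resize(c,(800,600),interpolation=cv2.INTER_CUBIC))
```

```text
t 1.1 p [ 0.5498 -0.2347  0.2996] 
R cols [[-0.001, 0.999, 0.053], [0.002, 0.053, -0.999], [-1.0, -0.0, -0.002]] F [ 1.151  -1.8726 -0.1671] T [-0.0197 -0.0299 -0.003 ] op 0.7025825677199188 q [-0.6024  0.1843  1.4652  0.001   1.4935 -0.6554]
[  0.005  -0.002   0.     19.7    70.1   -53.1  ]
[  0.005  -0.002   0.     99.7    70.1   -52.9  ]
[  0.005  -0.002   0.    123.7    70.1   -52.9  ]
```

View pics/side1.png

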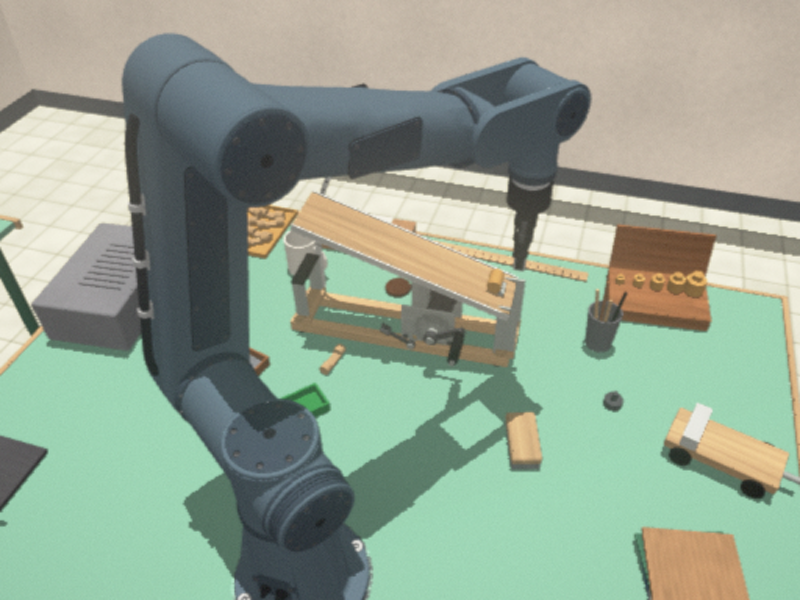

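The side view now shows the whole apparatus, with the roller at (496,281) and the foot corner at (513,305). I'll zoom in to triangulate them.

Run:
```python
import cv2
from bench import ctrl
c=ctrl.camera("side")["pixels"]; cv2.imwrite("pics/side1raw.png",c)
cv2.imwrite("pics/s2.png",cv2.resize(c[115:245,180:345],None,fx=4.5,fy=4.5,interpolation=cv2.INTER_CUBIC))
```

```text
(no output)
```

View pics/s2.png

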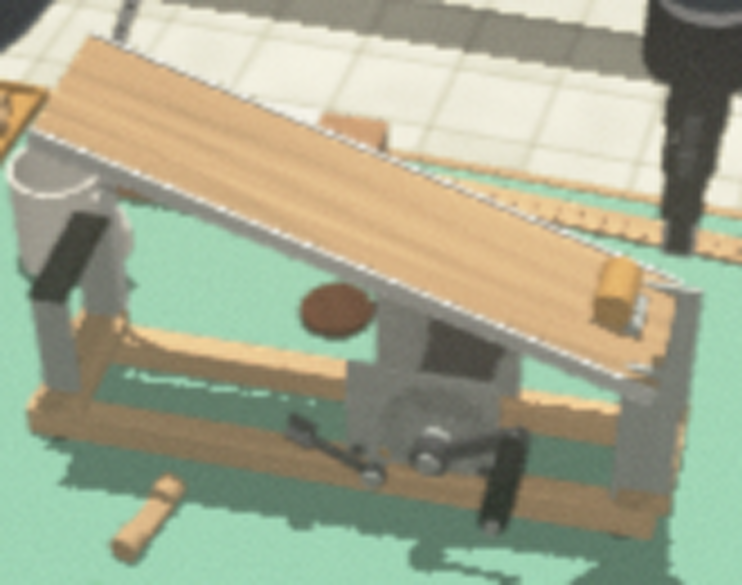

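Run:
```python
from h import *
s2=lambda u,v:((u+.5)/4.5-.5+180,(v+.5)/4.5-.5+115)
for k,a,b in [("roller",(673,153),(618,293)),("headnear",(36,279),(35,132)),("headfar",(24,80),(93,38)),("footnear",(733,257),(640,388)),("hub",(513,328),(430,458)),("gout",(614,447),(490,525)),("gin",(605,332),(515,437)),("pad",(372,322),(298,428)),("pin",(449,323),(372,473))]:
    P,e=tri(tc(*a),s2(*b)); d=P-O; print(k,P,e,"inc",d@IX,d@IY,d[2])
```

```text
roller [ 0.6173 -0.1821  0.1769] 0.0023550868820329525 inc 0.007854775029302489 -0.19674535313636163 0.17690747014631397
headnear [0.5289 0.2128 0.2989] 0.0016467755698457707 inc -0.06146323909746662 0.20203127207753044 0.2988800809310447
headfar [0.6493 0.2208 0.2951] 0.0016721410622856355 inc 0.05921020652946875 0.20424157491808828 0.2950902502057934
footnear [ 0.5468 -0.2182  0.1599] 0.01123574894097308 inc -0.06427452315441087 -0.22936300391845335 0.15985647632345523
hub [ 0.5101 -0.0763  0.0848] 0.0036664647424726818 inc -0.094091485981118 -0.08592803316210808 0.08476709339558686
gout [ 0.423  -0.1414  0.1259] 0.002697414522781941 inc -0.18423873809798433 -0.14669932869969532 0.12585019228701289
gin [ 0.5022 -0.1379  0.131 ] 0.0018787525887780962 inc -0.10495978691752968 -0.146989769073434 0.13102909754280445
pad [0.5174 0.0252 0.0791] 0.003983336534421533 inc -0.08191660134464643 0.01516982862772966 0.07907641571031487
pin [ 0.518  -0.0308  0.048 ] 0.004355491793238206 inc -0.08404166589403081 -0.04079196427934282 0.04804258618171131
```

Call:
servo_tool --pt "0.005 -0.002 0 5 50 -38 0.4" --pt "0.005 -0.002 0 20 70 -53 0.4" --pt "0.005 -0.002 0 50 70 -53 0.4" --pt "0.005 -0.002 0 80 70 -53 0.4" --pt "0.005 -0.002 0 100 70 -53 0.4" --pt "0.005 -0.002 0 110 70 -53 0.4" --pt "0.005 -0.002 0 118 70 -53 0.4" --pt "0.005 -0.002 0 123 70 -53 0.4"

```text
time_s: 2.2
eef_pos: [0.6192, -0.1745, 0.1768]
eef_rot: [0.513, 0.487, 0.513, -0.486]
wrist_force: [0.3, 0.4, 0.3]
opening: 0.699
```

Run:
```python
from h import *
from bench import ctrl
o,p,R=st()
for n in("side","top"):
    c=ctrl.camera(n)["pixels"]
    if n=="side": c=c[130:230,270:370]
    else: c=c[100:200,270:370]
    cv2.imwrite(f"pics/g_{n}.png",cv2.resize(c,None,fx=5,fy=5,interpolation=cv2.INTER_CUBIC))
```

```text
t 2.2 p [ 0.6192 -0.1745  0.1768] 
R cols [[0.002, 0.999, 0.052], [0.001, 0.052, -0.999], [-1.0, 0.002, -0.001]] F [0.2563 0.3712 0.3196] T [-0.0003  0.037  -0.0142] op 0.6990664735236938 q [-0.4597  0.3776  1.4747  0.0019  1.2885 -0.5125]
```

View pics/g_side.png

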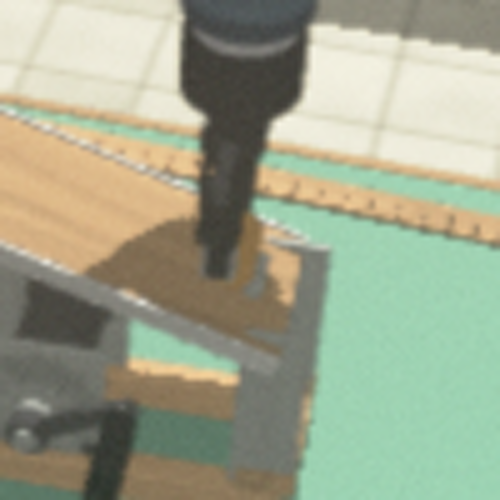

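View pics/g_top.png

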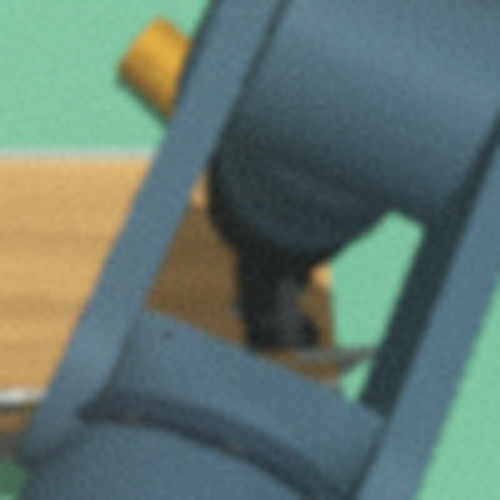

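Call:
servo_tool --pt "0 0 0 0 -2 4 0.4" --pt "0 0 0 1 -2 4 0.4" --pt "0 0 0 1 -2 4 -1" --pt "0 0 0 1 -2 4 -1" --pt "0 0 0 1 -2 4 -1" --pt "0 0 0 1 -2 4 -1" --pt "0 0 0 1 -2 4 -1" --pt "0 0 0 1 -2 4 -1"

```text
time_s: 3.3
eef_pos: [0.6173, -0.1785, 0.176]
eef_rot: [0.513, 0.487, 0.513, -0.486]
wrist_force: [-2.6, 0.1, 4.4]
opening: 0.502
```

Run:
```python
from h import *
o,p,R=st()
bx=np.array([np.cos(-.268),np.sin(-.268),0])
M=best(R,[0,0,-1],bx)
for P in ([.6173,-.178,.25],[.50,.05,.33],[.3704,.2983,.25],[.3704,.2983,.08],[.3704,.2983,.014]): print(rel(p,R,P,M))
```

```text
t 3.3 p [ 0.6173 -0.1785  0.176 ] 
R cols [[0.001, 0.999, 0.052], [0.001, 0.052, -0.999], [-1.0, 0.001, -0.001]] F [-2.5531  0.0811  4.3721] T [ 0.0282  0.3785 -0.012 ] op 0.5022713669757007 q [-0.4667  0.377   1.4771  0.0018  1.287  -0.5196]
[  0.32   -0.001  -0.001 -74.      0.1    -0.6  ]
[   0.32    -0.001   -0.001 -153.8   -104.9   -234.5  ]
[   0.32    -0.001   -0.001  -73.7   -221.5   -489.1  ]
[   0.32    -0.001   -0.001   96.3   -221.7   -488.9  ]
[   0.32    -0.001   -0.001  162.3   -221.8   -488.9  ]
```

Call:
servo_tool --pt "0 0 0 -15 0 0 -1" --pt "0 0 0 -50 0 0 -1" --pt "0 0 0 -100 -5 -10 -1" --pt "0.05 0 0 -140 -25 -50 -1" --pt "0.1 0 0 -154 -50 -105 -1" --pt "0.16 0 0 -154 -77 -160 -1" --pt "0.22 0 0 -154 -103 -216 -1" --pt "0.28 0 0 -154 -125 -270 -1"

```text
time_s: 4.3
eef_pos: [0.4767, 0.0861, 0.3305]
eef_rot: [0.439, 0.555, 0.44, -0.553]
wrist_force: [1.3, 0.6, -1.9]
opening: 0.5
```

Run:
```python
from h import *
from bench import ctrl
o,p,R=st()
c=ctrl.camera("side")["pixels"]; cv2.imwrite("pics/side3.png",cv2.resize(c,(800,600),interpolation=cv2.INTER_CUBIC))
bx=np.array([np.cos(-.268),np.sin(-.268),0])
M=best(R,[0,0,-1],bx)
for P in ([.3704,.2983,.33],[.3704,.2983,.25],[.3704,.2983,.08],[.3704,.2983,.014]): print(rel(p,R,P,M))
```

```text
t 4.3 p [0.4767 0.0861 0.3305] 
R cols [[0.002, 0.974, -0.228], [0.002, -0.228, -0.974], [-1.0, 0.001, -0.002]] F [ 1.3141  0.6374 -1.9379] T [ 0.0304 -0.0687  0.0358] op 0.5004025089618094 q [-0.0681 -0.0974  1.6967  0.0019  1.5408  0.1615]
[   0.038   -0.002   -0.001    0.7   -151.8   -182.4  ]
[   0.038   -0.002   -0.001   80.7   -151.9   -182.2  ]
[   0.038   -0.002   -0.001  250.7   -152.1   -181.9  ]
[   0.038   -0.002   -0.001  316.7   -152.2   -181.7  ]
```

View pics/side3.png

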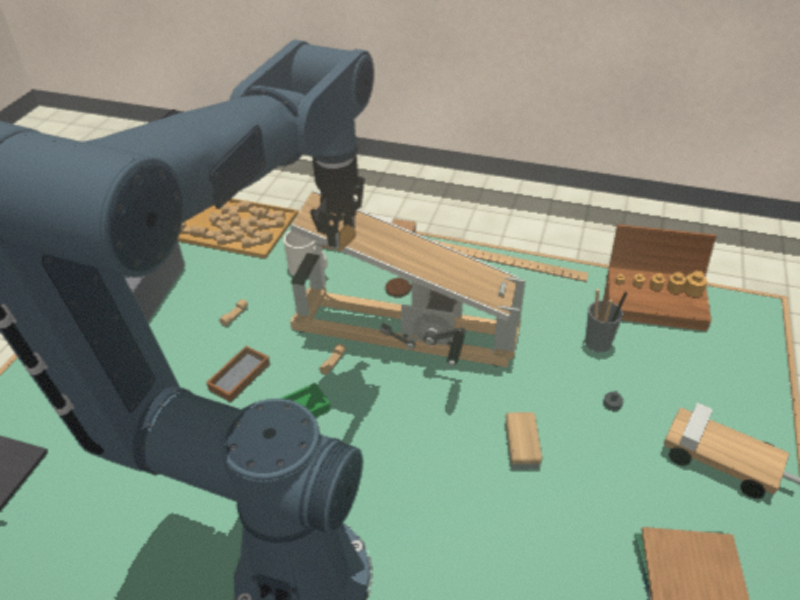

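The jaws hold the roller at (345,235), and the box shows clear at (239,372).

Run:
```python
from h import *
for p in [(251,348),(270,362),(228,399),(208,385)]: print(onz("side",p[0]/1.5625,p[1]/1.5625,.024))
print(onz("side",239/1.5625,373/1.5625,.024))
```

```text
[0.4287 0.3014 0.024 ]
[0.4032 0.2447 0.024 ]
[0.2872 0.2828 0.024 ]
[0.3087 0.3395 0.024 ]
[0.3565 0.2934 0.024 ]
```

Call:
servo_tool --pt "0.01 0 0 0 -30 -36 -1" --pt "0.02 0 0 0 -68 -82 -1" --pt "0.038 0 0 0 -106 -127 -1" --pt "0.038 0 0 20 -135 -162 -1" --pt "0.038 0 0 60 -152 -182 -1" --pt "0.038 0 0 120 -152 -182 -1" --pt "0.038 0 0 180 -152 -182 -1" --pt "0.038 0 0 230 -152 -182 -1"

```text
time_s: 5.35
eef_pos: [0.366, 0.3049, 0.1002]
eef_rot: [0.428, 0.563, 0.432, -0.561]
wrist_force: [1.0, 0.5, -2.7]
opening: 0.5
```

Run:
```python
from h import *
from bench import ctrl
o,p,R=st()
c=ctrl.camera("side")["pixels"]; cv2.imwrite("pics/side4.png",cv2.resize(c[140:300,80:300],None,fx=3.6,fy=3.6,interpolation=cv2.INTER_CUBIC))
c=ctrl.camera("top")["pixels"]; cv2.imwrite("pics/top4.png",cv2.resize(c[170:310,70:270],None,fx=4,fy=4,interpolation=cv2.INTER_CUBIC))
bx=np.array([np.cos(-.268),np.sin(-.268),0])
M=best(R,[0,0,-1],bx)
for P in ([.3704,.2983,.08],[.3704,.2983,.014]): print(rel(p,R,P,M))
```

```text
t 5.35 p [0.366  0.3049 0.1002] 
R cols [[-0.001, 0.965, -0.262], [0.006, -0.262, -0.965], [-1.0, -0.003, -0.006]] F [ 1.0189  0.484  -2.6548] T [ 0.0353 -0.0156  0.0355] op 0.499821092949132 q [0.4404 0.1276 1.9609 0.0069 1.0515 0.7019]
[ 0.003 -0.006  0.003 20.2    6.     5.3  ]
[ 0.003 -0.006  0.003 86.2    6.2    5.7  ]
```

View pics/side4.png

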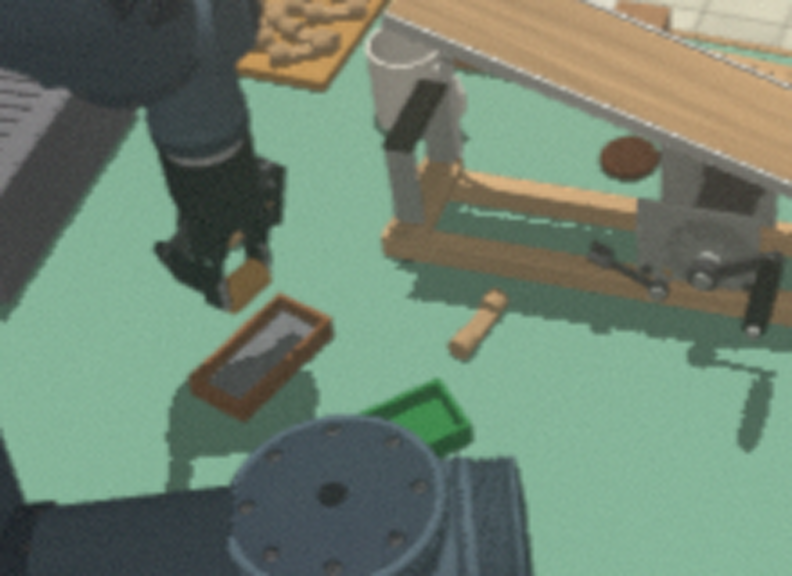

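View pics/top4.png

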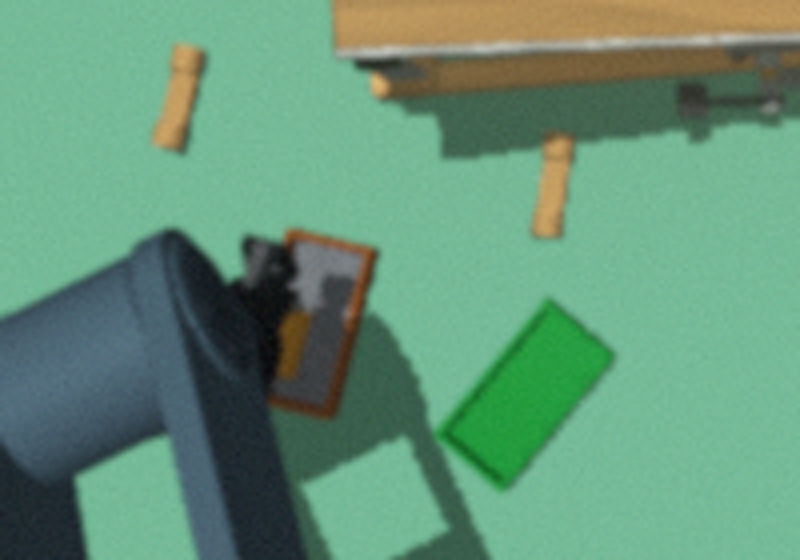

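Run:
```python
from h import *
f=lambda u,v:((u+.5)/3.6-.5+80,(v+.5)/3.6-.5+140)
b=np.array([onz("side",*f(*p),.024) for p in [(282,296),(332,320),(243,406),(191,380)]]); print(b,b.mean(0))
P=[.3704,.2983,.024]
print(proj("side",P),f(262,350), proj("top",P))
print(tri(((242+326)/2/4+70 if 0 else proj("top",P)[0],proj("top",P)[1]),f(262,350.5)))
im=cv2.imread("pics/side1raw.png")
```

```text
[[0.4298 0.3118 0.024 ]
 [0.4152 0.2537 0.024 ]
 [0.2991 0.2847 0.024 ]
 [0.3128 0.3433 0.024 ]] [0.3642 0.2984 0.024 ]
[153.5532 235.3393] (152.41666666666669, 236.86111111111111) [147.5914 250.2541]
(array([0.3695, 0.3019, 0.0154]), np.float64(0.002988418731914122))
```

Call:
servo_tool --pt "0.003 -0.006 0.003 10 3 2 -1" --pt "0.003 -0.006 0.003 30 3 2 -1" --pt "0.003 -0.006 0.003 45 3 2 -1" --pt "0.003 -0.006 0.003 60 3 2 -1" --pt "0.003 -0.006 0.003 70 3 2 -1" --pt "0.003 -0.006 0.003 76 3 2 -1" --pt "0.003 -0.006 0.003 80 3 2 -1" --pt "0.003 -0.006 0.003 82 3 2 -1"

```text
time_s: 6.45
eef_pos: [0.3638, 0.3003, 0.0149]
eef_rot: [-0.428, -0.559, -0.429, 0.566]
wrist_force: [-0.2, 0.5, -1.9]
opening: 0.497
```

Run:
```python
from h import *
from bench import ctrl
o,p,R=st()
c=ctrl.camera("side")["pixels"]; cv2.imwrite("pics/side5.png",cv2.resize(c[170:270,80:220],None,fx=5,fy=5,interpolation=cv2.INTER_CUBIC))
c=ctrl.camera("top")["pixels"]; cv2.imwrite("pics/top5.png",cv2.resize(c[200:300,90:210],None,fx=5,fy=5,interpolation=cv2.INTER_CUBIC))
```

```text
t 6.45 p [0.3638 0.3003 0.0149] 
R cols [[-0.01, 0.964, -0.265], [-0.005, -0.265, -0.964], [-1.0, -0.008, 0.008]] F [-0.1664  0.5243 -1.9195] T [-0.004  -0.0073  0.0483] op 0.49699305738040256 q [ 0.4381  0.2896  1.9893 -0.0007  0.8736  0.7069]
```

View pics/side5.png

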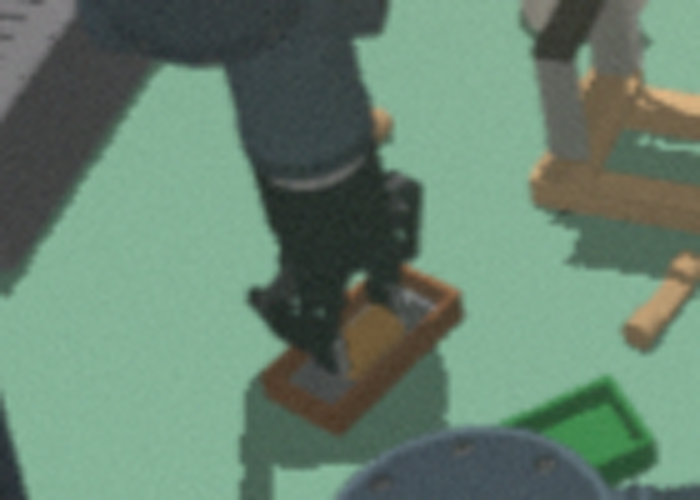

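View pics/top5.png

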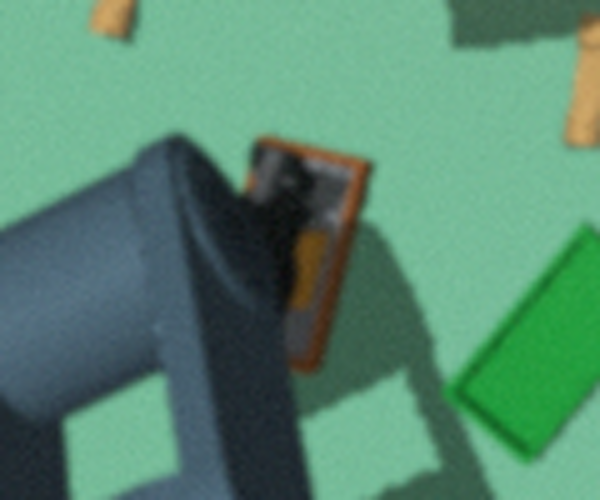

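Call:
servo_tool --pt "0 -0.008 0.01 0 0 0 -1" --pt "0 -0.008 0.01 1 0 0 -1" --pt "0 -0.008 0.01 2 0 0 -1" --pt "0 -0.008 0.01 3 0 0 -1" --pt "0 -0.008 0.01 3 0 0 -1" --pt "0 -0.008 0.01 3 0 0 -1" --pt "0 -0.008 0.01 3 0 0 -1" --pt "0 -0.008 0.01 3 0 0 -1"

```text
time_s: 7.55
eef_pos: [0.3638, 0.3003, 0.0123]
eef_rot: [-0.432, -0.558, -0.425, 0.566]
wrist_force: [-3.1, -0.8, 5.6]
opening: 0.507
```

Call:
servo_tool --pt "0 0 0 -0.5 0 0 0.05" --pt "0 0 0 -0.5 0 0 0.15" --pt "0 0 0 -0.5 0 0 0.25" --pt "0 0 0 -0.5 0 0 0.35" --pt "0 0 0 -2 0 0 0.35" --pt "0 0 0 -10 0 0 0.35" --pt "0 0 0 -25 0 0 0.35" --pt "0 0 0 -60 0 0 0.35"

```text
time_s: 8.55
eef_pos: [0.3629, 0.3008, 0.0726]
eef_rot: [-0.432, -0.558, -0.425, 0.567]
wrist_force: [-0.4, 0.7, -0.5]
opening: 0.675
```

Run:
```python
from h import *
from bench import ctrl
o,p,R=st()
c=ctrl.camera("side")["pixels"]; cv2.imwrite("pics/side6.png",cv2.resize(c[170:270,80:220],None,fx=5,fy=5,interpolation=cv2.INTER_CUBIC))
# lever pose plan
for t in (40,50):
    t=np.deg2rad(t)
    ax=IX*np.sin(t)+np.array([0,0,-np.cos(t)])
    M=best(R,ax,IY)
    print(M, rel(p,R,inc(-.076,.016,.13),M), "rx first")
```

```text
t 8.55 p [0.3629 0.3008 0.0726] 
R cols [[-0.005, 0.964, -0.265], [-0.017, -0.265, -0.964], [-1.0, 0.0, 0.017]] F [-0.3779  0.674  -0.4584] T [ 0.0549 -0.0194  0.0452] op 0.6753874089611375 q [ 0.4485  0.1774  1.9728 -0.0154  1.0028  0.7252]
[[ 0.642   0.048  -0.7652]
 [ 0.0308 -0.9988 -0.0368]
 [-0.766   0.     -0.6428]] [  1.205   0.618   0.427 -53.5   227.4   223.   ] rx first
[[ 0.7652  0.048  -0.642 ]
 [ 0.0368 -0.9988 -0.0308]
 [-0.6428  0.     -0.766 ]] [  1.176   0.767   0.536 -53.5   227.4   223.   ] rx first
```

View pics/side6.png

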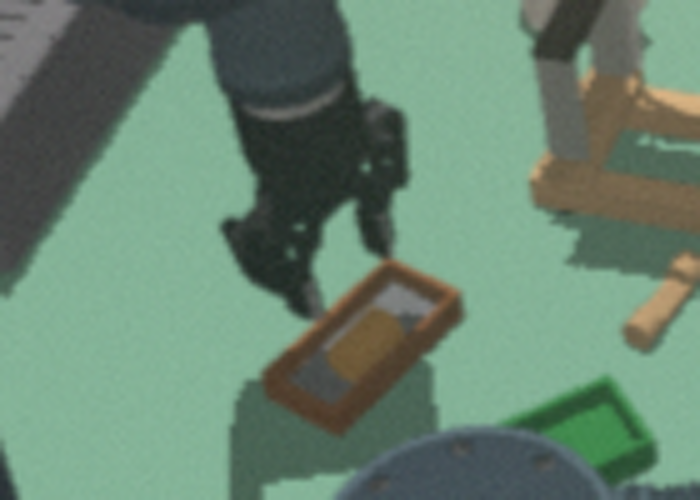

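The roller rests in its box with the jaws clear of it. Next is the lever.

Run:
```python
from h import *
o,p,R=cur()
t=np.deg2rad(45)
ax=IX*np.sin(t)+np.array([0,0,-np.cos(t)])
M=best(R,ax,IY)
print(rel(p,R,[.42,.06,.20],M),rel(p,R,[.3629,.3008,.14],M),np.linalg.norm(rel(p,R,[.42,.06,.22],M)[:3]))
print(inc(-.081,.0137,.081),inc(-.081,.0206,.037))
```

```text
[   1.192    0.684    0.479 -118.9    116.8    221.2  ] [  1.192   0.684   0.479 -62.2    -2.4     3.4  ] 1.455390325651507
[0.5184 0.0238 0.081 ] [0.5181 0.0307 0.037 ]
```

Call:
servo_tool --pt "0.05 0.03 0.02 -50 0 0 0.3" --pt "0.2 0.11 0.08 -90 10 20 -0.5" --pt "0.35 0.2 0.14 -118 30 55 -1" --pt "0.5 0.29 0.2 -118 50 90 -1" --pt "0.65 0.37 0.26 -118 70 130 -1" --pt "0.8 0.46 0.32 -118 90 165 -1" --pt "0.95 0.545 0.38 -118 105 200 -1" --pt "1.09 0.625 0.44 -118 117 221 -1"

```text
time_s: 9.6
eef_pos: [0.4207, 0.0582, 0.2003]
eef_rot: [0.048, 0.911, 0.057, -0.405]
wrist_force: [0.0, 0.1, -0.0]
opening: -0.003
```

Run:
```python
from h import *
from bench import ctrl
o,p,R=st()
t=np.deg2rad(45)
ax=IX*np.sin(t)+np.array([0,0,-np.cos(t)])
M=best(R,ax,IY)
for P in (inc(-.10,.014,.15),inc(-.078,.014,.115)): print(P,rel(p,R,P,M))
for n in("side","top"):
    c=ctrl.camera(n)["pixels"]; cv2.imwrite(f"pics/{n}7.png",cv2.resize(c,(800,600),interpolation=cv2.INTER_CUBIC))
```

```text
t 9.6 p [0.4207 0.0582 0.2003] 
R cols [[0.665, 0.142, -0.733], [0.065, -0.989, -0.133], [-0.744, 0.041, -0.667]] F [ 0.0474  0.1108 -0.0489] T [-0.0657  0.2614  0.0451] op -0.00297175312436754 q [-0.411  -0.7923  2.5581  0.4851  0.7713  0.755 ]
[0.4994 0.0232 0.15  ] [  0.097   0.052   0.035  87.5    43.8   -19.5  ]
[0.5214 0.0242 0.115 ] [  0.097   0.052   0.035 128.2    44.4   -12.4  ]
```

View pics/side7.png

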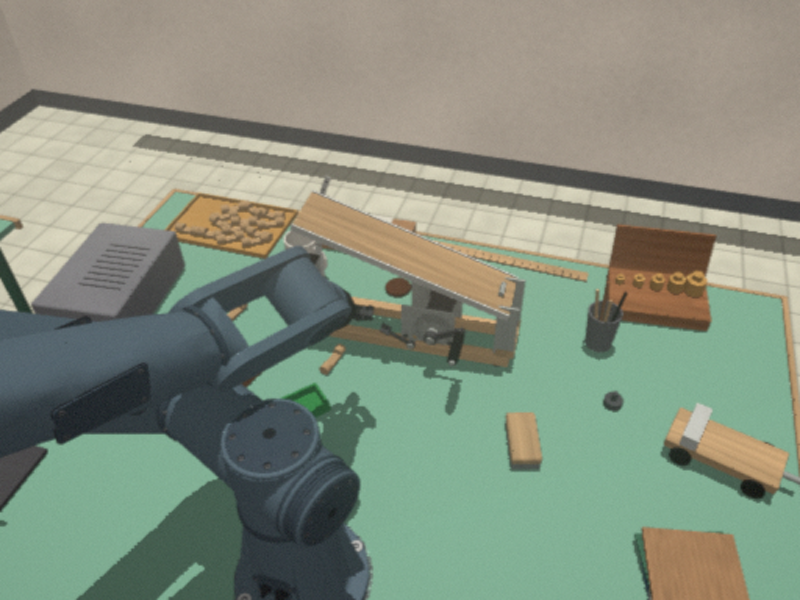

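Call:
servo_tool --pt "0.02 0.01 0.01 20 12 -4 -1" --pt "0.04 0.02 0.015 45 24 -10 -1" --pt "0.06 0.03 0.02 65 34 -15 -1" --pt "0.08 0.04 0.03 87 44 -19 -1" --pt "0.097 0.052 0.035 100 44 -17 -1" --pt "0.097 0.052 0.035 115 44 -15 -1" --pt "0.097 0.052 0.035 128 44 -12 -1" --pt "0.097 0.052 0.035 128 44 -12 -1"

```text
time_s: 10.7
eef_pos: [0.5201, 0.0266, 0.1127]
eef_rot: [0.01, 0.923, 0.025, -0.385]
wrist_force: [0.1, 0.4, 0.6]
opening: 0.001
```

Run:
```python
from h import *
from bench import ctrl
o,p,R=st()
t=np.deg2rad(45)
ax=IX*np.sin(t)+np.array([0,0,-np.cos(t)])
M=best(R,ax,IY)
for P in (inc(-.077,.014,.095),inc(-.077,.018,.07),inc(-.077,.020,.05),inc(-.077,.020,.045)): print(P,rel(p,R,P,M))
for n in("side","top"):
    c=ctrl.camera(n)["pixels"]; c=c[150:260,180:330] if n=="side" else c[130:260,170:320]
    cv2.imwrite(f"pics/{n}8.png",cv2.resize(c,None,fx=4.5,fy=4.5,interpolation=cv2.INTER_CUBIC))
```

```text
t 10.7 p [0.5201 0.0266 0.1127] 
R cols [[0.702, 0.054, -0.71], [0.038, -0.999, -0.038], [-0.711, -0.0, -0.703]] F [0.1152 0.3748 0.5828] T [-0.0044  0.2938 -0.0403] op 0.0013872540050803744 q [-0.36   -0.117   2.4255  1.254   0.3026  0.0283]
[0.5224 0.0243 0.095 ] [ 0.004  0.005  0.004 14.1    2.4   10.9  ]
[0.5222 0.0283 0.07  ] [ 0.004  0.005  0.004 31.8   -1.6   28.5  ]
[0.5221 0.0303 0.05  ] [ 0.004  0.005  0.004 46.1   -3.6   42.5  ]
[0.5221 0.0303 0.045 ] [ 0.004  0.005  0.004 49.6   -3.6   46.   ]
```

View pics/side8.png

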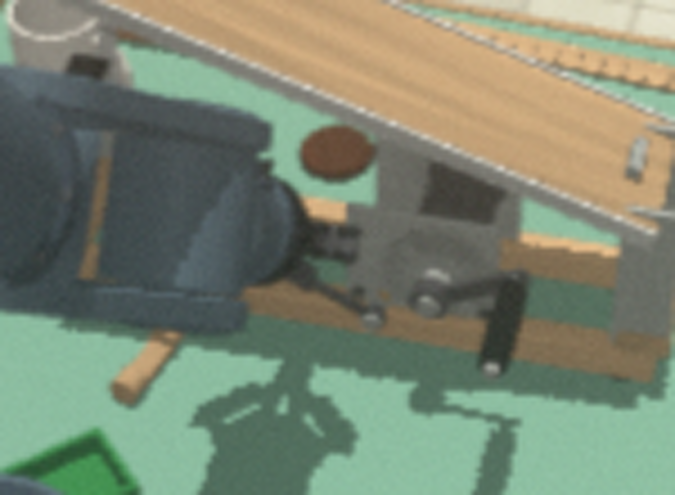

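View pics/top8.png

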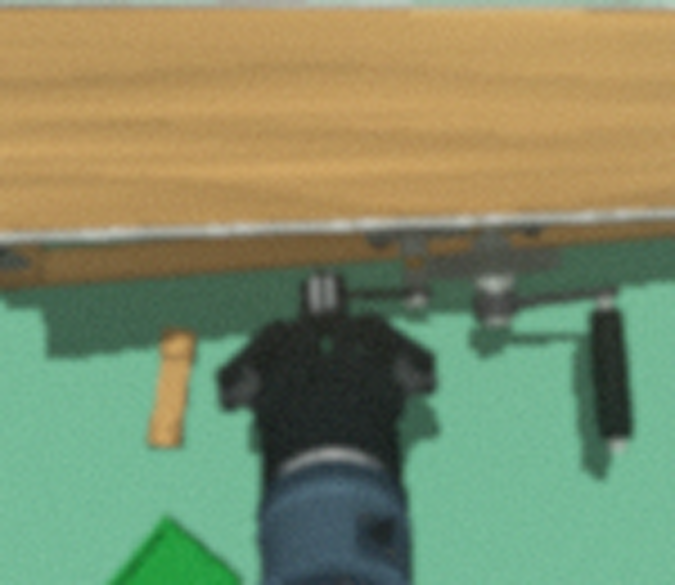

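The shut fingertips sit right over the pad, and stick_a is clear. Pressing down.

Call:
servo_tool --pt "0.004 0.005 0.004 7 2 5 -1" --pt "0.004 0.005 0.004 14 2 11 -1" --pt "0.004 0.005 0.004 20 1 17 -1" --pt "0.004 0.005 0.004 26 0 23 -1" --pt "0.004 0.005 0.004 32 -2 28 -1" --pt "0.004 0.005 0.004 37 -3 33 -1" --pt "0.004 0.005 0.004 42 -3 38 -1" --pt "0.004 0.005 0.004 46 -4 42 -1"

```text
time_s: 11.8
eef_pos: [0.5239, 0.0303, 0.0529]
eef_rot: [0.01, 0.925, 0.022, -0.38]
wrist_force: [-0.3, -1.1, 2.6]
opening: -0.003
```

Run:
```python
from h import *
from bench import ctrl
o,p,R=st()
for n in("side",):
    c=ctrl.camera(n)["pixels"]; c=c[150:260,180:330] if n=="side" else c[130:260,170:320]
    cv2.imwrite(f"pics/{n}9.png",cv2.resize(c,None,fx=4.5,fy=4.5,interpolation=cv2.INTER_CUBIC))
```

```text
t 11.8 p [0.5239 0.0303 0.0529] 
R cols [[0.71, 0.049, -0.703], [0.034, -0.999, -0.035], [-0.704, 0.001, -0.711]] F [-0.3183 -1.052   2.5947] T [-0.2387  0.1414 -0.1306] op -0.0027261507013552617 q [-0.3406  0.1162  2.4187  2.0489  0.3076 -0.7799]
```

View pics/side9.png

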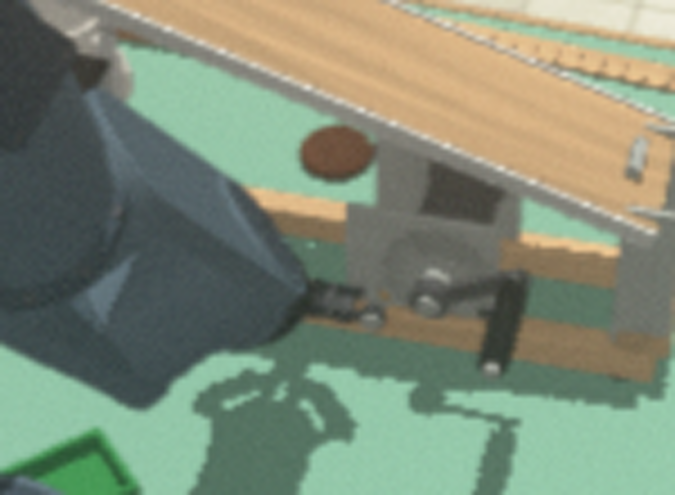

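Run:
```python
from h import *
from bench import ctrl
c=ctrl.camera("top")["pixels"]; c=c[110:310,130:380]
cv2.imwrite(f"pics/top9.png",cv2.resize(c,None,fx=3,fy=3,interpolation=cv2.INTER_CUBIC))
```

```text
(no output)
```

View pics/top9.png

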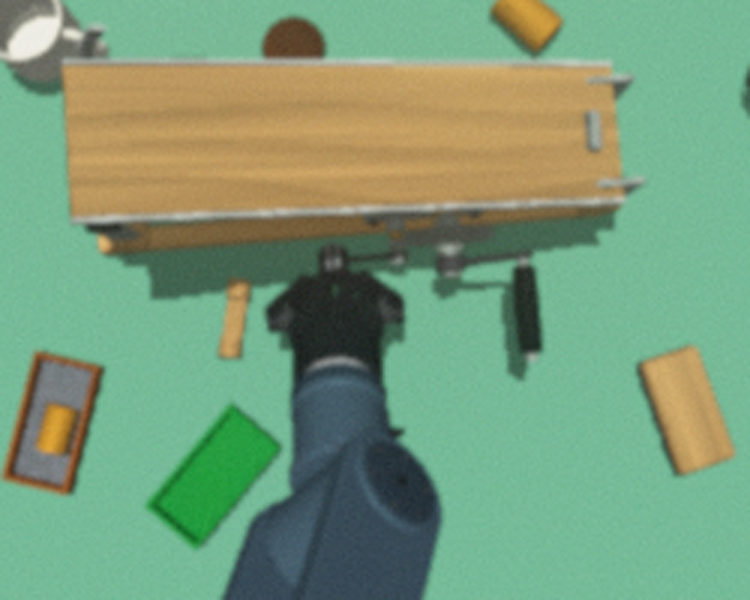

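Call:
servo_tool --pt "0 0 0 1 0 1 -1" --pt "0 0 0 2 0 2 -1" --pt "0 0 0 3 0 3 -1" --pt "0 0 0 4 0 4 -1" --pt "0 0 0 5 0 5 -1" --pt "0 0 0 6 0 6 -1" --pt "0 0 0 6 0 6 -1" --pt "0 0 0 6 0 6 -1"

```text
time_s: 12.9
eef_pos: [0.5256, 0.0301, 0.0464]
eef_rot: [0.01, 0.926, 0.022, -0.378]
wrist_force: [-14.1, -1.4, 28.5]
opening: -0.001
```

Run:
```python
from h import *
o,p,R=cur()
M=best(R,[0,0,-1],IY)
print(inc(-.148,-.147,.22))
for P in (p+[-.03,0,.06],inc(-.148,-.06,.22),inc(-.148,-.147,.20)): print(P,rel(p,R,P,M))
```

```text
[ 0.4592 -0.1399  0.22  ]
[0.4956 0.0301 0.1064] [  0.001  -0.796  -0.001 -63.4    -1.4   -21.9  ]
[ 0.455 -0.053  0.22 ] [   0.001   -0.796   -0.001 -174.6     79.8    -71.8  ]
[ 0.4592 -0.1399  0.2   ] [   0.001   -0.796   -0.001 -160.6    166.8    -57.4  ]
```

Call:
servo_tool --pt "0 0 0 -15 0 -15 -1" --pt "0 -0.05 0 -45 0 -30 -1" --pt "0 -0.15 0 -80 10 -45 -1" --pt "0 -0.3 0 -120 30 -60 -0.5" --pt "0 -0.45 0 -160 55 -70 0" --pt "0 -0.6 0 -174 80 -72 0.5" --pt "0 -0.72 0 -170 110 -68 0.6" --pt "0 -0.796 0 -165 135 -63 0.6"

```text
time_s: 13.9
eef_pos: [0.4632, -0.09, 0.2046]
eef_rot: [0.013, 0.775, 0.035, -0.631]
wrist_force: [1.7, 0.7, -0.7]
opening: 0.802
```

Run:
```python
from h import *
from bench import ctrl
o,p,R=st()
M=best(R,[0,0,-1],IY)
for P in (inc(-.148,-.147,.20),inc(-.148,-.147,.116)): print(P,rel(p,R,P,M))
for n in("side","top"):
    c=ctrl.camera(n)["pixels"]; c=c[115:245,180:345] if n=="side" else c[100:250,150:360]
    cv2.imwrite(f"pics/{n}10.png",cv2.resize(c,None,fx=4.5 if n=="side" else 3.8,fy=4.5 if n=="side" else 3.8,interpolation=cv2.INTER_CUBIC))
```

```text
t 13.9 p [ 0.4632 -0.09    0.2046] 
R cols [[0.201, 0.071, -0.977], [0.038, -0.997, -0.065], [-0.979, -0.024, -0.203]] F [ 1.7412  0.7233 -0.7214] T [ 0.0155 -0.0045 -0.0449] op 0.8024726306158814 q [-0.5404 -0.1694  2.029   0.1507  1.132   0.9078]
[ 0.4592 -0.1399  0.2   ] [ 0.021 -0.204  0.027  1.8   49.6    8.1  ]
[ 0.4592 -0.1399  0.116 ] [ 0.021 -0.204  0.027 84.1   51.7   25.1  ]
```

View pics/side10.png

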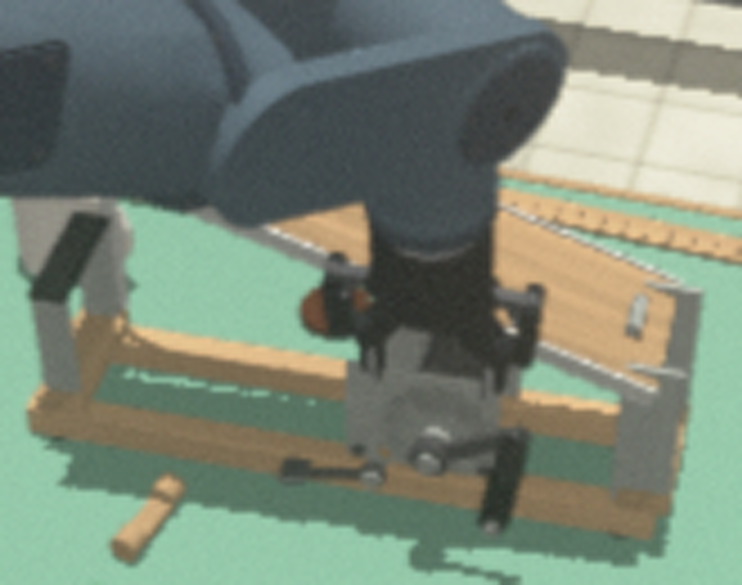

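View pics/top10.png

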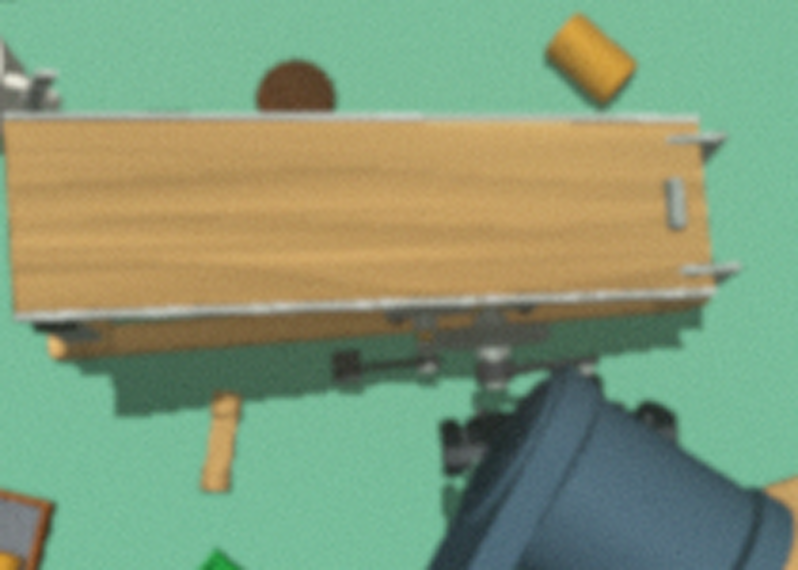

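Run:
```python
from h import *
for a in (0.73,.6,.5,.3):
    th=np.pi/6-a; P=inc(-.081,-.04+.062*np.cos(th),.05+.062*np.sin(th)); q=proj("side",P); print(a,(q-[180,115]+.5)*4.5-.5)
```

```text
0.73 [295.7523 465.6961]
0.6 [293.906 457.92 ]
0.5 [293.3998 452.0076]
0.3 [294.815  440.6135]
```

Call:
servo_tool --pt "0.005 -0.05 0.007 0 12 2 0.6" --pt "0.01 -0.1 0.014 0 30 4 0.6" --pt "0.02 -0.16 0.02 0 45 7 0.6" --pt "0.02 -0.204 0.027 2 50 8 0.6" --pt "0.02 -0.204 0.027 20 50 12 0.6" --pt "0.02 -0.204 0.027 35 50 15 0.6" --pt "0.02 -0.204 0.027 45 51 17 0.6" --pt "0.02 -0.204 0.027 50 51 18 0.6"

```text
time_s: 15.0
eef_pos: [0.4627, -0.1435, 0.1515]
eef_rot: [0.017, 0.709, 0.015, -0.705]
wrist_force: [0.1, 0.0, 0.6]
opening: 0.798
```

Run:
```python
from h import *
from bench import ctrl
o,p,R=st()
M=best(R,[0,0,-1],IY)
for P in (inc(-.148,-.147,.116),): print(P,rel(p,R,P,M))
for n in("side","top"):
    c=ctrl.camera(n)["pixels"]; c=c[115:245,180:345] if n=="side" else c[100:250,150:360]
    cv2.imwrite(f"pics/{n}11.png",cv2.resize(c,None,fx=4.5 if n=="side" else 3.8,fy=4.5 if n=="side" else 3.8,interpolation=cv2.INTER_CUBIC))
```

```text
t 15.0 p [ 0.4627 -0.1435  0.1515] 
R cols [[0.005, 0.046, -0.999], [-0.002, -0.999, -0.046], [-1.0, 0.002, -0.005]] F [0.0598 0.036  0.6494] T [-0.0489 -0.0017  0.0142] op 0.7977297280869686 q [-0.5467  0.0649  1.9086  0.0005  1.163   0.9778]
[ 0.4592 -0.1399  0.116 ] [-0.002 -0.005 -0.002 35.5   -3.8    3.5  ]
```

View pics/side11.png

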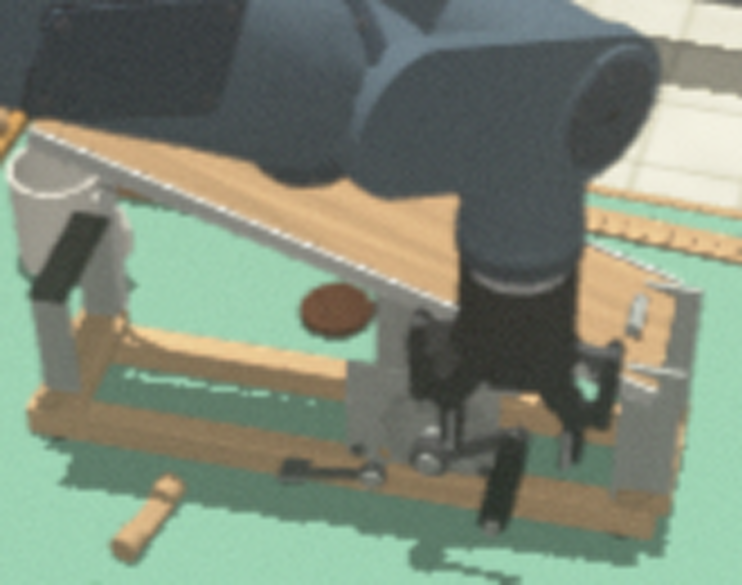

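Call:
servo_tool --pt "0 -0.005 0 10 -3 2 0.6" --pt "0 -0.005 0 22 -3 3 0.6" --pt "0 -0.005 0 32 -3 3 0.6" --pt "0 -0.005 0 36 -3 3 0.6" --pt "0 -0.005 0 36 -3 3 0.0" --pt "0 -0.005 0 36 -3 3 -0.4" --pt "0 -0.005 0 36 -3 3 -1" --pt "0 -0.005 0 36 -3 3 -1"

```text
time_s: 16.1
eef_pos: [0.4601, -0.141, 0.1162]
eef_rot: [0.017, 0.707, 0.015, -0.707]
wrist_force: [0.7, 0.7, 0.7]
opening: 0.235
```

Run:
```python
from h import *
from bench import ctrl
o,p,R=st()
d=p-O; print("inc",d@IX,d@IY,d[2])
for n in("side",):
    c=ctrl.camera(n)["pixels"]; c=c[115:245,180:345] if n=="side" else c[100:250,150:360]
    cv2.imwrite(f"pics/{n}12.png",cv2.resize(c,None,fx=4.5 if n=="side" else 3.8,fy=4.5 if n=="side" else 3.8,interpolation=cv2.INTER_CUBIC))
```

```text
t 16.1 p [ 0.4601 -0.141   0.1162] 
R cols [[0.001, 0.046, -0.999], [-0.003, -0.999, -0.046], [-1.0, 0.003, -0.0]] F [0.7052 0.6821 0.7224] T [ 0.0591 -0.06    0.0286] op 0.23469137352404465 q [-0.5431  0.1132  1.9383 -0.0026  1.0881  0.9828]
inc -0.14712891978617304 -0.1481201338555856 0.11619793339051218
```

View pics/side12.png

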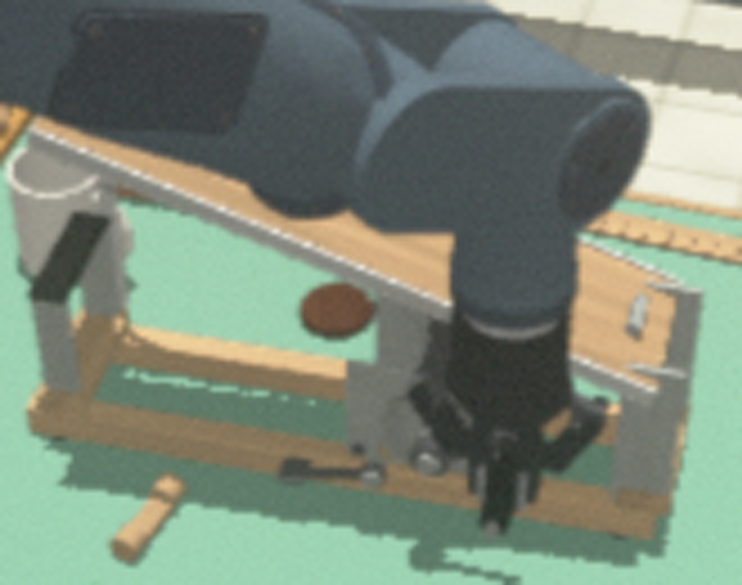

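```bash
cat >> h.py <<'E'
def arc(th0,th1,off=(-.1471,-.0115),n=8,r=.07,yc=-.086,zc=.095,show=True):
    o,p,R=cur(); M=best(R,[0,0,-1],IY); d=p-O
    yi=d@IY; zi=d[2]-off[1]
    print("t",o["time_s"],"angle now",np.arctan2(zi-zc,yi-yc),"rad",np.hypot(zi-zc,yi-yc),"x",d@IX,"F",o["wrist_force"],"op",o["opening"])
    for th in np.linspace(th0,th1,n+1)[1:]:
        P=inc(off[0],yc+r*np.cos(th),zc+r*np.sin(th)+off[1]); print(round(th,3),rel(p,R,P,M))
E
python3 -c "
from h import *
arc(2.66,3.1)"
```

```text
t 16.15 angle now 2.6574096545182715 rad 0.0701842277120651 x -0.1471233436798353 F [1.618  0.679  0.6797] op 0.23135962810190003
2.715 [-0.002 -0.    -0.003  3.7    1.6   -0.   ]
2.77 [-0.002 -0.    -0.003  7.3    3.1   -0.   ]
2.825 [-0.002 -0.    -0.003 10.9    4.4   -0.   ]
2.88 [-0.002 -0.    -0.003 14.6    5.5   -0.   ]
2.935 [-0.002 -0.    -0.003 18.3    6.3   -0.   ]
2.99 [-0.002 -0.    -0.003 22.1    7.    -0.   ]
3.045 [-0.002 -0.    -0.003 25.9    7.5   -0.   ]
3.1 [-0.002 -0.    -0.003 29.8    7.7   -0.   ]
```

Call:
servo_tool --pt "0 0 0 0 0 0 -1" --pt "0 0 0 3.5 1.6 0 -1" --pt "0 0 0 7 3 0 -1" --pt "0 0 0 11 4.4 0 -1" --pt "0 0 0 14.5 5.5 0 -1" --pt "0 0 0 18 6.3 0 -1" --pt "0 0 0 22 7 0 -1" --pt "0 0 0 22 7 0 -1"

```text
time_s: 17.15
eef_pos: [0.4605, -0.1484, 0.094]
eef_rot: [0.017, 0.707, 0.015, -0.707]
wrist_force: [-2.0, -1.3, 4.0]
opening: 0.23
```

```bash
python3 -c "
from h import *
arc(2.99,3.2)
from bench import ctrl
c=ctrl.camera('side')['pixels'][115:245,180:345]
cv2.imwrite('pics/side13.png',cv2.resize(c,None,fx=4.5,fy=4.5,interpolation=cv2.INTER_CUBIC))
"
```

```text
t 17.15 angle now 2.9918657467566026 rad 0.07029018132047941 x -0.14708894653148627 F [-1.9569 -1.3385  4.0132] op 0.23038629863931867
3.016 [-0.002 -0.    -0.003  1.7   -0.1    0.   ]
3.043 [-0.002 -0.    -0.003  3.6    0.1    0.   ]
3.069 [-0.002 -0.    -0.003  5.4    0.3    0.   ]
3.095 [-0.002 -0.    -0.003  7.2    0.4    0.   ]
3.121 [-0.002 -0.    -0.003  9.1    0.5    0.   ]
3.148 [-0.002 -0.    -0.003 10.9    0.5    0.   ]
3.174 [-0.002 -0.    -0.003 12.7    0.4    0.   ]
3.2 [-0.002 -0.    -0.003 14.6    0.3    0.   ]
```

View pics/side13.png

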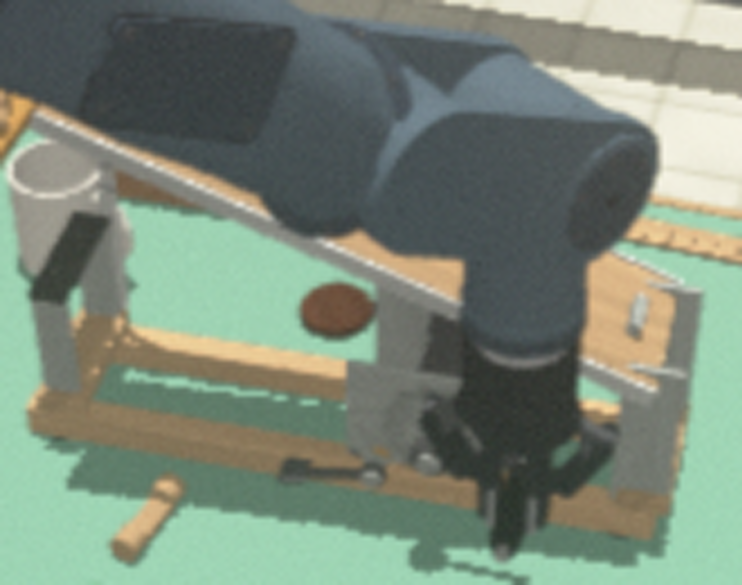

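```bash
python3 -c "
from h import *
arc(2.99,2.45)"
```

```text
t 17.2 angle now 2.9898023726083496 rad 0.07025707808153434 x -0.14712249075475053 F [-1.422  -1.6025  3.7675] op 0.2349092415685534
2.923 [-0.002 -0.    -0.003 -4.6   -1.1   -0.   ]
2.855 [-0.002 -0.    -0.003 -9.2   -2.3   -0.   ]
2.788 [ -0.002  -0.     -0.003 -13.7    -3.7    -0.   ]
2.72 [ -0.002  -0.     -0.003 -18.     -5.5    -0.   ]
2.653 [ -0.002  -0.     -0.003 -22.3    -7.6    -0.   ]
2.585 [ -0.002  -0.     -0.003 -26.4    -9.9    -0.   ]
2.518 [ -0.002  -0.     -0.003 -30.3   -12.5    -0.   ]
2.45 [ -0.002  -0.     -0.003 -34.1   -15.4    -0.   ]
```

Call:
servo_tool --pt "0 0 0 -4.6 -1.1 0 -1" --pt "0 0 0 -9 -2.3 0 -1" --pt "0 0 0 -13.5 -3.7 0 -1" --pt "0 0 0 -18 -5.5 0 -1" --pt "0 0 0 -22 -7.6 0 -1" --pt "0 0 0 -26.5 -10 0 -1" --pt "0 0 0 -30.3 -12.5 0 -1" --pt "0 0 0 -34 -15.4 0 -1"

```text
time_s: 18.2
eef_pos: [0.4597, -0.1324, 0.1283]
eef_rot: [0.017, 0.707, 0.015, -0.707]
wrist_force: [-1.9, -0.3, 5.1]
opening: 0.236
```

```bash
python3 -c "
from h import *
arc(2.45,1.85)
from bench import ctrl
c=ctrl.camera('side')['pixels'][115:245,180:345]
cv2.imwrite('pics/side14.png',cv2.resize(c,None,fx=4.5,fy=4.5,interpolation=cv2.INTER_CUBIC))
"
```

```text
t 18.2 angle now 2.4451661734606005 rad 0.06978228974525605 x -0.14718254450144416 F [-1.8619 -0.2512  5.137 ] op 0.23642595992103915
2.375 [-0.002 -0.    -0.003 -3.8   -3.1   -0.1  ]
2.3 [-0.002 -0.    -0.003 -7.5   -6.9   -0.1  ]
2.225 [ -0.002  -0.     -0.003 -10.8   -10.9    -0.1  ]
2.15 [ -0.002  -0.     -0.003 -13.9   -15.2    -0.1  ]
2.075 [ -0.002  -0.     -0.003 -16.6   -19.7    -0.   ]
2.0 [ -0.002  -0.     -0.003 -19.    -24.3    -0.   ]
1.925 [ -0.002  -0.     -0.003 -21.    -29.2    -0.   ]
1.85 [ -0.002  -0.     -0.003 -22.6   -34.2    -0.   ]
```

View pics/side14.png

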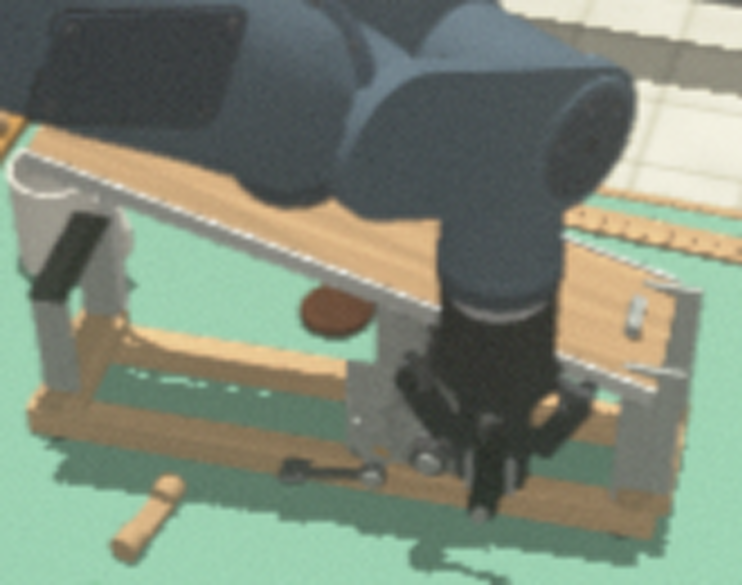

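The head corner has dropped to (27,152), lower than at the start, so the pawl is off and the load (5 N) is on the crank. I'll keep lowering.

Call:
servo_tool --pt "0 0 0 -3.8 -3.1 0 -1" --pt "0 0 0 -7.5 -6.9 0 -1" --pt "0 0 0 -10.8 -10.9 0 -1" --pt "0 0 0 -13.9 -15.2 0 -1" --pt "0 0 0 -16.6 -19.7 0 -1" --pt "0 0 0 -19 -24.3 0 -1" --pt "0 0 0 -21 -29.2 0 -1" --pt "0 0 0 -22.6 -34.2 0 -1"

```text
time_s: 19.25
eef_pos: [0.4578, -0.0971, 0.1508]
eef_rot: [-0.017, -0.707, -0.016, 0.707]
wrist_force: [-0.7, 5.0, -3.1]
opening: 0.233
```

```bash
python3 -c "
from h import *
arc(1.85,1.25)"
```

```text
t 19.25 angle now 1.8346551164967924 rad 0.06968018260891791 x -0.1473270095000009 F [-0.7291  5.0484 -3.0656] op 0.23302711850804794
1.775 [-0.002  0.    -0.002 -1.3   -4.    -0.2  ]
1.7 [-0.002  0.    -0.002 -2.2   -9.2   -0.2  ]
1.625 [ -0.002   0.     -0.002  -2.7   -14.4    -0.2  ]
1.55 [ -0.002   0.     -0.002  -2.8   -19.6    -0.2  ]
1.475 [ -0.002   0.     -0.002  -2.5   -24.9    -0.2  ]
1.4 [ -0.002   0.     -0.002  -1.8   -30.1    -0.2  ]
1.325 [ -0.002   0.     -0.002  -0.7   -35.2    -0.2  ]
1.25 [ -0.002   0.     -0.002   0.8   -40.2    -0.2  ]
```

Call:
servo_tool --pt "0 0 0 -1.3 -4 0 -1" --pt "0 0 0 -2.2 -9.2 0 -1" --pt "0 0 0 -2.7 -14.4 0 -1" --pt "0 0 0 -2.8 -19.6 0 -1" --pt "0 0 0 -2.5 -24.9 0 -1" --pt "0 0 0 -1.8 -30 0 -1" --pt "0 0 0 -0.7 -35.2 0 -1" --pt "0 0 0 0.8 -40.2 0 -1"

```text
time_s: 20.25
eef_pos: [0.4558, -0.0569, 0.1496]
eef_rot: [-0.017, -0.707, -0.015, 0.707]
wrist_force: [2.7, 0.9, -10.3]
opening: 0.239
```

```bash
python3 -c "
from h import *
arc(1.25,0.75)
from bench import ctrl
c=ctrl.camera('side')['pixels'][115:245,180:345]
cv2.imwrite('pics/side15.png',cv2.resize(c,None,fx=4.5,fy=4.5,interpolation=cv2.INTER_CUBIC))
"
```

```text
t 20.25 angle now 1.2479195016056093 rad 0.06970645949922581 x -0.14744274174410116 F [  2.7288   0.9148 -10.3095] op 0.23914009482727527
1.188 [-0.002  0.001 -0.002  1.2   -4.1   -0.3  ]
1.125 [-0.002  0.001 -0.002  2.9   -8.1   -0.3  ]
1.062 [ -0.002   0.001  -0.002   4.9   -12.     -0.3  ]
1.0 [ -0.002   0.001  -0.002   7.2   -15.7    -0.3  ]
0.938 [ -0.002   0.001  -0.002   9.6   -19.3    -0.3  ]
0.875 [ -0.002   0.001  -0.002  12.3   -22.8    -0.3  ]
0.812 [ -0.002   0.001  -0.002  15.2   -26.1    -0.3  ]
0.75 [ -0.002   0.001  -0.002  18.3   -29.1    -0.3  ]
```

View pics/side15.png

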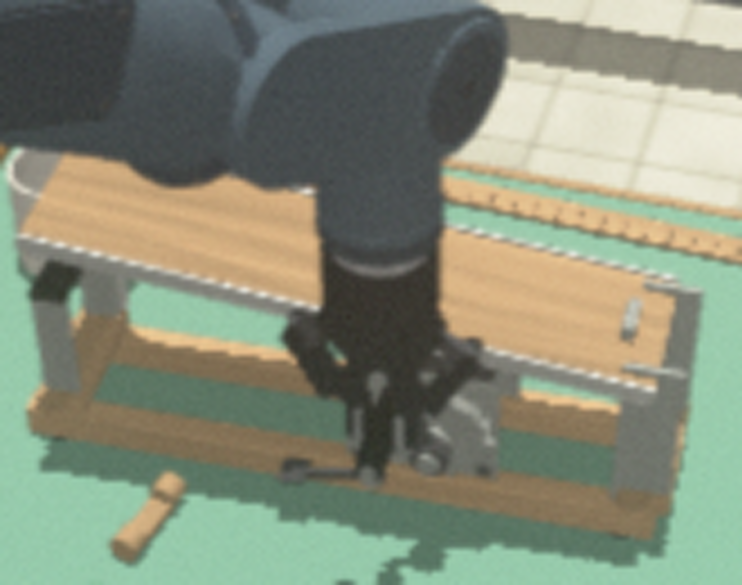

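Call:
servo_tool --pt "0 0 0 1.5 -4.1 0 -1" --pt "0 0 0 3.5 -8.1 0 -1" --pt "0 0 0 5.6 -12 0 -1" --pt "0 0 0 8 -15.7 0 -1" --pt "0 0 0 10.4 -19.3 0 -1" --pt "0 0 0 13.1 -22.8 0 -1" --pt "0 0 0 16 -26 0 -1" --pt "0 0 0 19 -29 0 -1"

```text
time_s: 21.3
eef_pos: [0.4543, -0.0274, 0.1301]
eef_rot: [-0.017, -0.707, -0.016, 0.707]
wrist_force: [-0.8, -1.4, -8.1]
opening: 0.235
```

```bash
python3 -c "
from h import *
arc(.75,.40)
from bench import ctrl
c=ctrl.camera('side')['pixels'][115:245,180:345]
cv2.imwrite('pics/side16.png',cv2.resize(c,None,fx=4.5,fy=4.5,interpolation=cv2.INTER_CUBIC))
"
```

```text
t 21.3 angle now 0.7341933638522146 rad 0.06955617586226004 x -0.147531686021068 F [-0.8496 -1.4275 -8.0737] op 0.23485827123831163
0.706 [-0.002  0.001 -0.002  1.2   -1.6   -0.4  ]
0.662 [-0.002  0.001 -0.002  3.5   -3.6   -0.4  ]
0.619 [-0.002  0.001 -0.002  6.    -5.4   -0.4  ]
0.575 [-0.002  0.001 -0.002  8.5   -7.1   -0.4  ]
0.531 [-0.002  0.001 -0.002 11.1   -8.7   -0.4  ]
0.488 [ -0.002   0.001  -0.002  13.8   -10.2    -0.4  ]
0.444 [ -0.002   0.001  -0.002  16.5   -11.6    -0.4  ]
0.4 [ -0.002   0.001  -0.002  19.3   -12.9    -0.4  ]
```

View pics/side16.png

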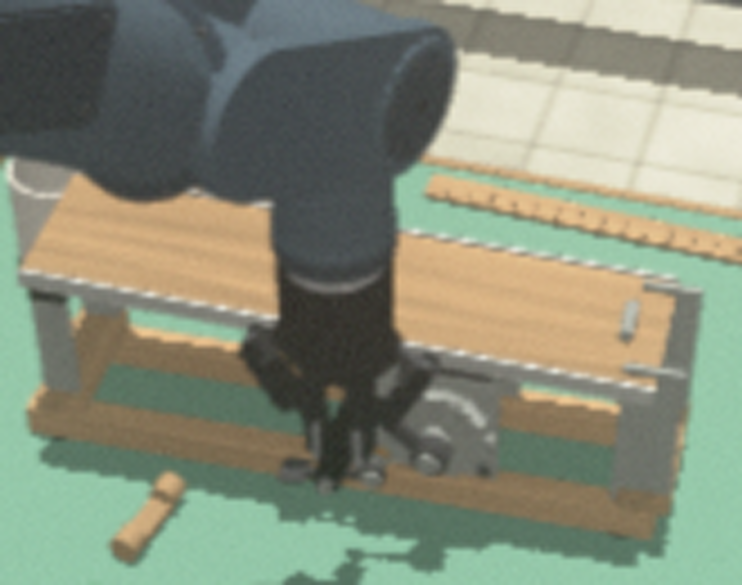

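Call:
servo_tool --pt "0 0 0 1.5 -1.6 0 -1" --pt "0 0 0 3.8 -3.6 0 -1" --pt "0 0 0 6.3 -5.4 0 -1" --pt "0 0 0 8.8 -7.1 0 -1" --pt "0 0 0 11.4 -8.7 0 -1" --pt "0 0 0 14 -10.2 0 -1" --pt "0 0 0 17 -11.6 0 -1" --pt "0 0 0 20 -13 0 -1"

```text
time_s: 22.35
eef_pos: [0.4537, -0.0146, 0.1101]
eef_rot: [-0.017, -0.707, -0.015, 0.707]
wrist_force: [-4.5, -5.9, -2.2]
opening: 0.235
```

```bash
python3 -c "
from h import *
arc(.40,.30)
from bench import ctrl
c=ctrl.camera('side')['pixels'][115:245,180:345]
cv2.imwrite('pics/side17.png',cv2.resize(c,None,fx=4.5,fy=4.5,interpolation=cv2.INTER_CUBIC))
"
```

```text
t 22.35 angle now 0.39165381170985175 rad 0.06975112253017358 x -0.1474956916933928 F [-4.4609 -5.9175 -2.2193] op 0.23455172542885722
0.388 [-0.002  0.001 -0.003  0.2   -0.3   -0.4  ]
0.375 [-0.002  0.001 -0.003  1.    -0.7   -0.4  ]
0.362 [-0.002  0.001 -0.003  1.8   -1.    -0.4  ]
0.35 [-0.002  0.001 -0.003  2.6   -1.3   -0.4  ]
0.338 [-0.002  0.001 -0.003  3.4   -1.6   -0.4  ]
0.325 [-0.002  0.001 -0.003  4.3   -1.9   -0.4  ]
0.312 [-0.002  0.001 -0.003  5.1   -2.2   -0.4  ]
0.3 [-0.002  0.001 -0.003  5.9   -2.4   -0.4  ]
```

View pics/side17.png

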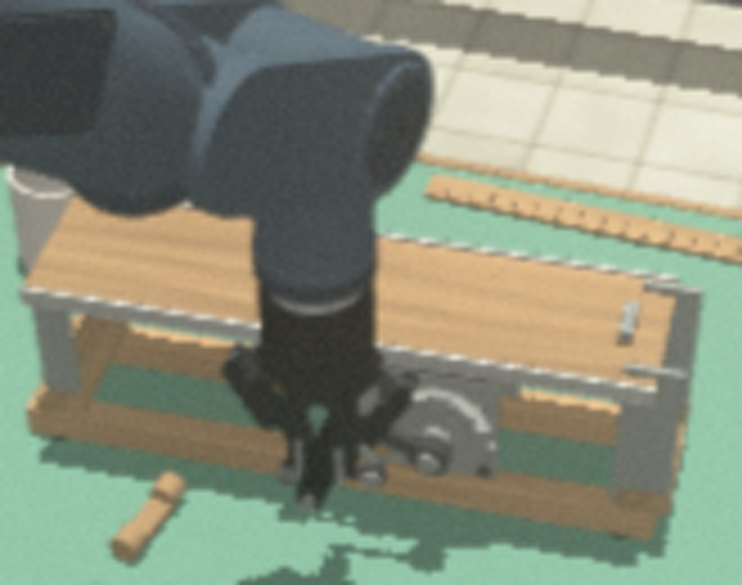

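Call:
servo_tool --pt "0 0 0 0.8 -0.5 0 -1" --pt "0 0 0 1.6 -0.9 0 -1" --pt "0 0 0 2.5 -1.2 0 -1" --pt "0 0 0 3.4 -1.6 0 -1" --pt "0 0 0 4.3 -1.9 0 -1" --pt "0 0 0 5.1 -2.2 0 -1" --pt "0 0 0 5.1 -2.2 0 -1" --pt "0 0 0 5.1 -2.2 0 -1"

```text
time_s: 23.4
eef_pos: [0.4536, -0.0128, 0.1053]
eef_rot: [-0.018, -0.707, -0.015, 0.707]
wrist_force: [-3.7, -5.1, -2.1]
opening: 0.231
```

```bash
python3 -c "
from h import *
arc(.3,.30,n=1)
for a in (0,.02,.05):
    L=.455
    P=inc(-.062,-.23+L*np.cos(a)-.006*np.sin(a),.15+L*np.sin(a)+.006*np.cos(a)); print(a,(proj('side',P)-[180,115]+.5)*4.5-.5)
from bench import ctrl
c=ctrl.camera('side')['pixels'][115:245,180:345]
cv2.imwrite('pics/side18.png',cv2.resize(c,None,fx=4.5,fy=4.5,interpolation=cv2.INTER_CUBIC))
"
```

```text
t 23.4 angle now 0.3171139117176534 rad 0.06976605341674533 x -0.14747985031134372 F [-3.6773 -5.1146 -2.1094] op 0.23072918619744062
0.3 [-0.001  0.001 -0.004  1.1   -0.6   -0.4  ]
0 [ 27.5448 285.9835]
0.02 [ 26.2843 276.5556]
0.05 [ 24.8187 262.3515]
```

View pics/side18.png

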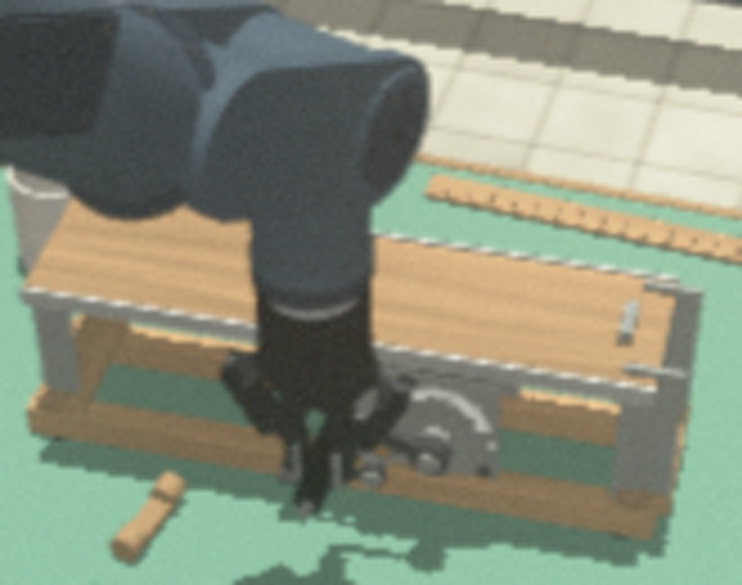

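The corner held at (25,293) between the last two crank angles, so the plane is on its rest and the crank is slack. Releasing.

Call:
servo_tool --pt "0 0 0 0 0 0 -0.3" --pt "0 0 0 0 0 0 0.2" --pt "0 0 0 0 0 0 0.5" --pt "0 0 0 0 0 0 0.6" --pt "0 0 0 -15 0 0 0.6" --pt "0 0 0 -45 0 0 0.6" --pt "0 0 0 -85 0 5 0.6" --pt "0 0 0 -130 0 15 0.6"

```text
time_s: 24.45
eef_pos: [0.4384, -0.0129, 0.2372]
eef_rot: [-0.018, -0.707, -0.015, 0.707]
wrist_force: [0.8, 0.2, -0.4]
opening: 0.804
```

Call:
servo_tool --pt "0 0 0 -30 0 20 0.6" --pt "0 0 0 -60 20 40 0.6" --pt "0 0 0 -60 60 50 0.6" --pt "0 0 0 -60 110 50 0.6" --pt "0 0 0 -60 160 50 0.6" --pt "0 0 0 -60 210 50 0.6" --pt "0 0 0 -60 260 50 0.6" --pt "0 0 0 -60 300 50 0.6"

```text
time_s: 25.45
eef_pos: [0.4024, -0.3166, 0.2995]
eef_rot: [-0.018, -0.707, -0.015, 0.707]
wrist_force: [-0.2, 0.7, -0.1]
opening: 0.799
```

```bash
python3 -c "
from h import *
from bench import ctrl
st()
for n in('side','top'):
    c=ctrl.camera(n)['pixels']; cv2.imwrite(f'pics/{n}19.png',cv2.resize(c,(800,600),interpolation=cv2.INTER_CUBIC))
    if n=='side': cv2.imwrite('pics/side19c.png',cv2.resize(c[115:245,180:345],None,fx=4.5,fy=4.5,interpolation=cv2.INTER_CUBIC))
"
```

```text
t 25.45 p [ 0.4024 -0.3166  0.2995] 
R cols [[-0.0, 0.046, -0.999], [-0.005, -0.999, -0.046], [-1.0, 0.005, 0.0]] F [-0.1703  0.6733 -0.0674] T [ 0.0077 -0.026   0.0246] op 0.7985626406095941 q [-0.897  -0.0159  1.68   -0.0029  1.4739  0.6283]
```

View pics/side19.png

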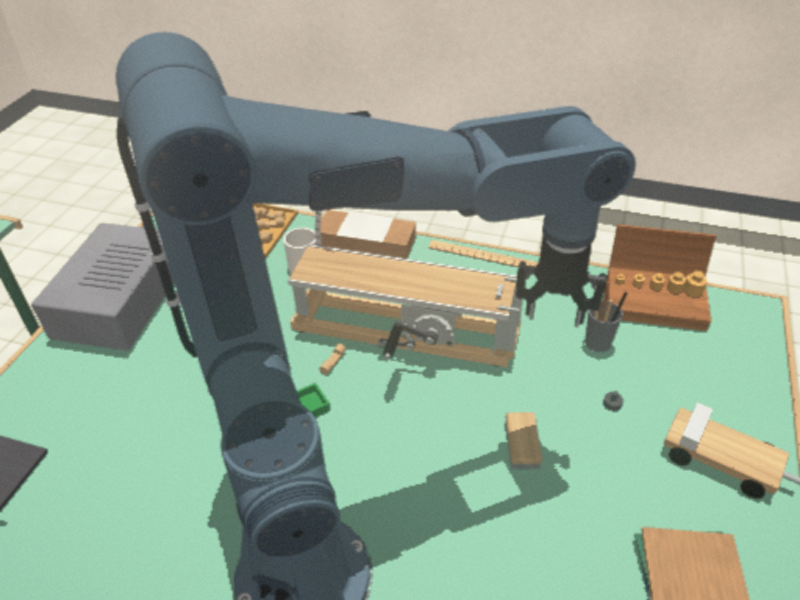

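View pics/top19.png

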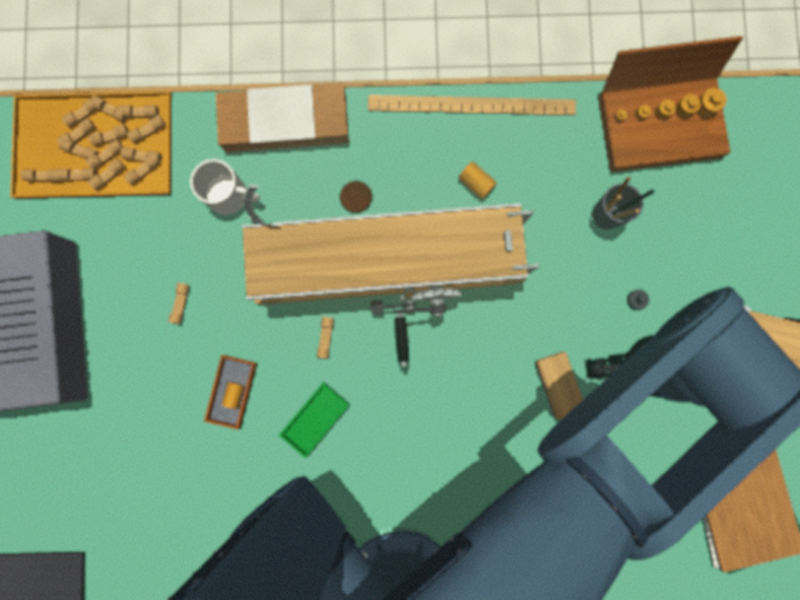

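View pics/side19c.png

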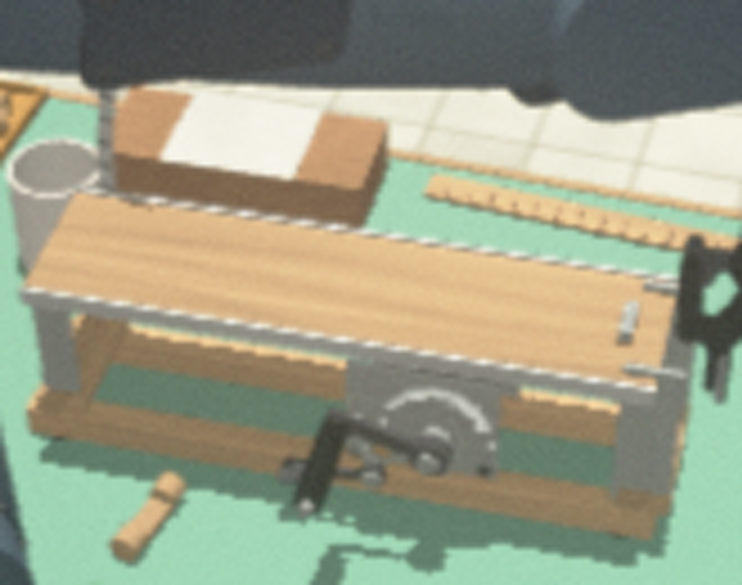

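The plane is flat, with its corner at (25,293). The pad is down at (293,468), the roller is in its box at (232,395), and the bystanders haven't moved. I'll let the arm settle and hand in.

Call:
servo_tool --pt "0 0 0 0 0 0 0.6" --pt "0 0 0 0 0 0 0.6" --pt "0 0 0 0 0 0 0.6" --pt "0 0 0 0 0 0 0.6" --pt "0 0 0 0 0 0 0.6" --pt "0 0 0 0 0 0 0.6" --pt "0 0 0 0 0 0 0.6" --pt "0 0 0 0 0 0 0.6"

```text
time_s: 26.55
eef_pos: [0.4021, -0.3181, 0.2991]
eef_rot: [-0.017, -0.707, -0.013, 0.707]
wrist_force: [0.6, 0.8, -0.6]
opening: 0.797
```

```bash
python3 -c "
from bench import ctrl
print(ctrl.hand_in())"
```

```text
the job is handed in; nothing more can be done
None
```

I finished every step and handed the job in at about 26.6 s; no verdict was reported.

- **Roller:** I lifted it by its end faces, lowered it until it touched the floor of the grey-lined box, and let go.
- **Lever:** I pressed it down onto its stop, which took about 28 N there.
- **Plane:** I wound the crank up about 0.33 rad, which freed the pawl. I then eased the plane down through about 2.67 rad of crank in five 1 s moves, followed by a short one. The force at the wrist stayed at about 10 N or less.

**Last checks in the pictures:**
- The plane's head corner stayed at the same spot over the last 0.07 rad of crank and after I let go, so it is on its rest. It sits about 7 pixels lower in the enlarged picture than I predicted for level. I put that down to the board length I assumed.
- The lever pad is where a fully off lever should be.
- The roller lies in its box.
- The other things on the desk look unmoved; I judged this by eye from the pictures.
- The arm is clear of everything, with less than about 1.5 N at the wrist.

**Disagreements:** The two cameras put the box about 6 mm apart. They put the roller on the plane about 6 mm lower than its geometry implied. Neither mattered to the grasp or the placing.

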